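Nip a printed bearing housing in the cam-lever vise

TASK

Draw the printed bearing housing out of its bay in the plywood rack and set it in the cam-lever vise, flat on the bed, lengthwise along the jaws, centred on them, holes upward, and let go of it. Then swing the cam lever round just until the jaws nip the housing firmly, and leave it there: the print is thin-walled, so never force the cam past a firm nip. Leave the other parts and tools where they are.

Things in the scene. Friction and masses are not known exactly. Their poses are not given: they have to be found in the camera images.
- housing: Printed bearing housing, a plain grey box 64 x 34 x 30 mm (x, y, z), 40 to 85 g, a round bore and four small holes on top. Origin: centre of its underside. It lies upright in one of the rack's three bays, x along the bay, 29 to 35 mm of it sticking out of the window. Thin-walled: 6 to 50 N between the jaws is a firm nip, above 60 N crushes it.
- rack: Fixed plywood rack, 100 x 224 x 46 mm (x, y, z), clear roof; origin: centre of its underside. Three bays side by side, centred at its y = -75, 0, 75 mm, each open only at the -x face (to the robot) by a window 46 mm wide, from the bay floor 5 mm above the bench to the roof's underside at 41 mm. The roof blocks the top: parts are drawn out along -x.
- vise: Bed of the cam-lever vise, a fixed aluminium plate 140 x 80 x 14 mm (x, y, z); origin: centre of its underside. The jaws face each other along x; both are 60 mm long along y (-30 to 30 mm) and reach 40 mm above the bench. Beside a housing between the jaws there is no room for fingers; off the jaws' ends there is.
- fixed_jaw: Fixed steel jaw with a black rubber facing at the vise's -x end, bolted through slots: its place along the vise's x differs by a few mm from job to job. Origin: in the middle of the foot of its clamping face, on the bed's top; the face looks along the vise's +x, the jaw is 20 mm thick behind it. The rubber gives: 1 mm of jaw travel past first touch makes about 22 N.
- moving_jaw: Moving steel jaw, 11 mm thick, riding on the cam and sliding along the vise's -x towards the fixed jaw. Origin: middle of the foot of its clamping face, on the bed's top. With the cam fully open the faces stand 41 to 44 mm apart. Once the housing touches both jaws, each further 0.1 rad of lever (9 mm at the grip) adds about 18 N of squeeze; it starts from nothing at first touch.
- cam_lever (a joint): Cam lever angle, rad, 0 (open) to 2.8; starts at 0 to 0.5. Grows clockwise seen from above: at 0 the lever points along the vise's +y, at 1.57 along +x, away from the jaws. The eccentric advances the moving jaw by 8 mm x (1 - cos angle). Stiff pivot, stays where left: about 4 N at the grip turns it, more once the housing is gripped.
- grip (a point): Middle of the lever's upright round black grip, 90 mm from the pivot, 66 mm above the bench. The grip is 16 to 19 mm thick and stands from 45 to 84 mm above the bench; the lever arm below it is 12 mm wide.
- pivot (a point): Point on the cam's upright pivot axis, 25.5 mm along the vise's +x from its origin, 45 mm above the bench.
- bracket: Grey printed bracket in another bay, 56 x 36 mm foot, 26 mm high upright: leave alone. Origin: centre of its underside.
- spacer: Grey printed bar 60 x 18 x 18 mm with three small holes in another bay: leave alone. Origin: centre of its underside.
- insert_jar: Small glass jar with a steel lid, 44 mm across, 50 mm high, on the bench: leave alone. Origin: centre of its underside.
- screwdriver: Screwdriver, 160 mm, lying on the bench: leave alone. Origin: under its middle.
Not all that is in view belongs to the job. Leave any green look-alike of the housing alone.

How it is judged:
On the way:
1. the housing stands flat on the vise bed between the jaws, let go (z of housing in the frame of vise between 0.011 and 0.017 m and x of housing in the frame of vise between -0.045 and 0 m and y of housing in the frame of vise between -0.012 and 0.012 m and contact force between the fingers and housing below 0.2 N), for 0.2 s.
At the end, for the whole second after the job is handed in: Housing flat on the bed, upright, long side along the jaws within 0.06 rad, within 8 mm of the jaws' middle, squeezed by the jaws with 6 to 50 N (never over 60 N), at rest; lever let go and still; other things within 20 mm of their start (contact force between moving_jaw and housing between 6 and 50 N and contact force between fixed_jaw and housing above 6 N and z of housing in the frame of vise between 0.011 and 0.017 m and y of housing in the frame of vise between -0.008 and 0.008 m and angle between the x axis of housing and the y axis of vise, either way round below 0.06 rad and angle between housing's own z axis and vertical below 0.06 rad and linear speed of housing below 0.01 m/s and velocity of joint cam_lever between -0.05 and 0.05 rad/s); the robot touches nothing.
It fails at once if the cam is forced: the jaws squeeze the housing with more than 60 N (contact force between moving_jaw and housing above 60 N).
It fails at once if another part or tool is moved more than 20 mm (distance of any of bracket, spacer, insert_jar, screwdriver from where it was at the start of the episode above 0.02 m).
It also fails if it takes over 72 s, if anything falls off the work surface, if the arm or the gripper's body presses on something with over 40 N, if the wrist force passes 120 N, or if a joint passes its speed limit or range.

ROBOT

A 6-joint arm with a two-finger parallel gripper is mounted at the origin on the work surface. World frame = base frame: x ahead of the robot, y to its left, z up, the work surface at z = 0. Lengths are in m, angles in rad, forces in N, time in s.
With the tool pointing down it reaches from about 0.25 to 0.725 m from the base axis. Payload 4 kg.
Tool frame: the origin (TCP) lies midway between the tips of the shut fingers; the grasp point (between the pads) lies bot.tcp_to_grasp behind it (bot.tcp_to_grasp is the distance from the TCP to the grasp point, in m); z points along the fingers, y is the line along which they close (so a half turn about z gives the same grasp; the last joint's range is limited). The gripper opens to 85 mm and grips with 20 to 120 N. Pads are 22 mm wide; open, the fingers measure 114 mm over their backs; the gripper's body (76 mm by 85 mm) begins 54 mm behind the grasp point. The pads swing forward as they close: fully open they stand 13 mm farther back than shut.
Start: joints at [-1.106, 0.241, 0.005, 1.335, 0, 1.571], TCP at [0.224, -0.447, 0.231] pointing down, gripper open.
Joint ranges: [-2.72, 2.72], [-1.05, 1.87], [-1.09, 1.28], [-1.99, 2.15], [-1.42, 1.44], [-3.14, 3.14]. Speed limits (rad/s): [2.79, 2.79, 3.14, 3.14, 3.14, 3.14].

INTERFACE

Orientations are given as a unit quaternion [x, y, z, w].
In Python, from workcell import readout, camera, bot gives the robot as it stands. The module is installed in compiled form; this text tells all that it offers.
- The arm moves only by the tool jog_arm, never from a script. Its argument "motion" is a list of rows, each an object of numbers: "x", "y", "z": the shift along the tool's x, y, z in mm; "spin": the turn about the tool's z in degrees; "fingers": the closure, from -1 (fully open) to 1 (shut). A call has 1 to 8 rows; each row is the pose to reach, as a shift and turn from the pose commanded when the call began, along the tool's axes at that moment; what a row does not reach only later rows make up. A row lasts 1/8 s, in which the tool goes at most 62.5 mm and 10.7 degrees, less where a joint would pass 70% of its speed; a pose out of reach is approached as far as the arm can. A call with a gripper value outside its range is refused whole. The fingers move at their own pace and stop on an object; the grip force is fixed at half the most. Time passes only in rows, so rows that repeat a pose let the fingers close. It gives the time, the measured TCP pose, the force, the opening and the grip force at its end, in the units of the state.
- readout.get_obs(): the state, without advancing time (a new reading comes with each control period).
- camera(name): name is "scene" or "top"; returns a dict with "pixels" (384x512x3 uint8, red, green, blue), "K" (3x3 intrinsics, pixels), "rvec" (rotation vector, rad) and "tvec" (3), from world to camera coordinates, as OpenCV has them. Camera axes: x right, y down, z forward; pixel columns grow to the right and rows downward; lengths in m; the calibration is good to about 2 mm. A picture is of the moment at which its call begins. There is no depth.
- bot.job_done(): hands the job in; it is judged then, once.
The state is a dict: "clock": time; "joint_pos": joint angles; "joint_vel": joint speeds; "tau": joint torques, N m; "eef_pos": TCP position; "tool_rot": TCP orientation; "ft_force": force on the tool from outside, world axes, zero at the start; "ft_torque": the same for the moment, N m; "grip_width": finger opening in m; "grasp_force": force on a finger pad.
Only numpy, scipy, OpenCV 4.12 (cv2) and the standard library are available. Lean on these libraries where they do the work, as an engineer would, in place of code of your own. Each camera call takes 0.05 s, during which the arm holds its last target. There are 200 camera calls.

## Working session

There is one attempt and no reset: what is moved stays moved. The work goes in short steps, Python scripts to look and compute and a tool call to move; the robot and the scene stay as the last step left them, time stands still between calls to the robot, and variables do not carry over. Pictures are saved under pics/ and viewed, at most 10 in all, crops included, and the job is handed in when it is done.

Besides the shell and the picture viewer there is one more tool, called after "Request:" by a JSON object that holds its "op" and its "data". jog_arm: Moves the arm, as the interface text tells. Its arguments: {"type":"object","properties":{"motion":{"type":"array"}},"required":["motion"]}

```bash
mkdir -p pics; cat > h.py <<'E'
import numpy as np, cv2
from workcell import readout, camera, bot
def ray(c,uv):
    R=cv2.Rodrigues(np.array(c["rvec"],float))[0]; t=np.array(c["tvec"],float).ravel()
    d=R.T@np.linalg.inv(np.array(c["K"]))@np.array([uv[0],uv[1],1.]); return -R.T@t,d
def onz(c,uv,z):
    o,d=ray(c,uv); return o+d*(z-o[2])/d[2]
def proj(c,P):
    return cv2.projectPoints(np.array(P,float).reshape(-1,3),np.array(c["rvec"],float),np.array(c["tvec"],float),np.array(c["K"],float),None)[0].reshape(-1,2)
def save(c,n,crop=None,s=1):
    im=c["pixels"][:,:,::-1]
    if crop: im=im[crop[1]:crop[3],crop[0]:crop[2]]
    cv2.imwrite("pics/"+n,cv2.resize(im,None,fx=s,fy=s,interpolation=cv2.INTER_CUBIC))
E
python3 - <<'E'
from h import *
import pickle
for n in("scene","top"):
    c=camera(n); save(c,n+"0.png",s=1.5); pickle.dump(c,open(n+"0.pkl","wb")); print(n,ray(c,(256,192)),c["K"])
o=readout.get_obs(); print(o["eef_pos"],o["tool_rot"],o["ft_force"],bot.tcp_to_grasp,o["grip_width"])
E
```

```text
scene (array([ 1.30689789, -0.4822971 ,  1.0684099 ]), array([-0.56270309,  0.36455974, -0.74194861])) [[490.98549259   0.         257.69956265]
 [  0.         490.98549259 193.85843657]
 [  0.           0.           1.        ]]
top (array([ 0.41175906, -0.01050017,  0.91684505]), array([ 0.22530352, -0.00800301, -0.97426062])) [[350.36838636   0.         255.7402704 ]
 [  0.         350.36838636 193.04704873]
 [  0.           0.           1.        ]]
[ 0.22387413 -0.44645685  0.23051384] [ 9.73115797e-01  2.30314547e-01 -2.11881564e-04 -8.99735471e-04] [ 0.06297087  0.37775548 -0.02751389] 0.0187 0.08546840333129004
```

View pics/scene0.png

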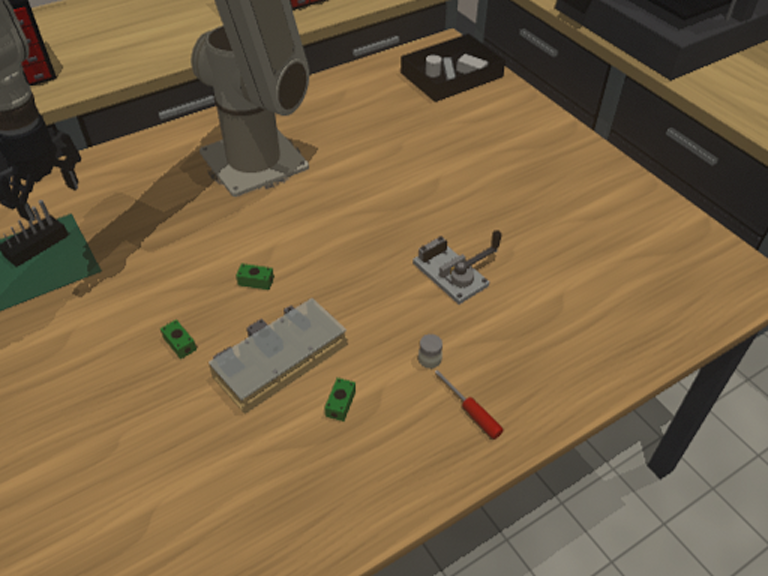

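View pics/top0.png

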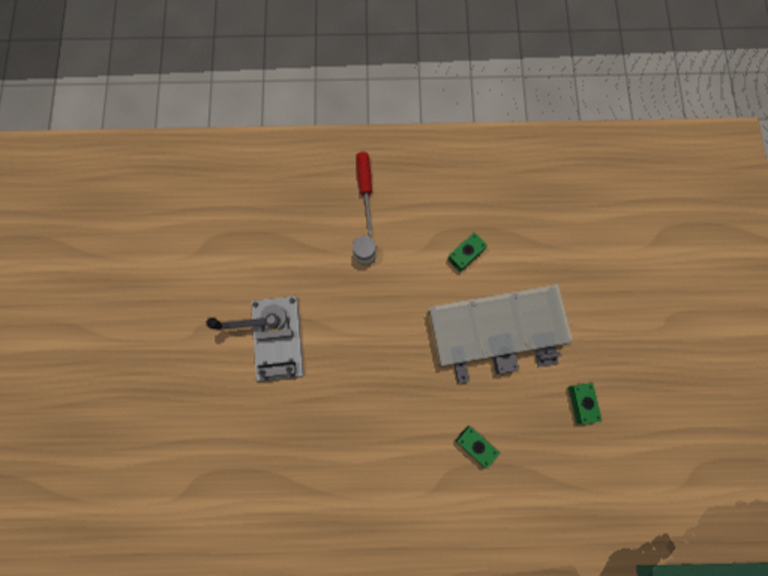

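The top view shows the robot side at the bottom (+x up, +y left). The vise is at about (277,338) with its lever grip at (213,323), and the rack is at about (500,327) in 1.5x pixels.

Candidates for the housing (1.5x pixels):
- **Left bay (461,372):** a narrow bar, probably the spacer.
- **Middle bay (505,363):** a wide block.
- **Right bay (547,355):** probably the bracket.
- **Green look-alikes:** (467,252), (586,404) and (478,447).

The middle bay fits the description best, so I'll check it in a close crop.

```bash
python3 - <<'E'
from h import *
import pickle
c=pickle.load(open("top0.pkl","rb"))
a=cv2.resize(c["pixels"][185:260,280:385,::-1],None,fx=7,fy=7,interpolation=cv2.INTER_CUBIC)
b=cv2.resize(c["pixels"][190:262,130:215,::-1],None,fx=7,fy=7,interpolation=cv2.INTER_CUBIC)
for im,ox,oy in((a,280,185),(b,130,190)):
    for k in range(0,im.shape[1],70): cv2.putText(im,str(ox+k//7),(k,10),0,.35,(0,0,255)); cv2.line(im,(k,12),(k,18),(0,0,255))
    for k in range(0,im.shape[0],70): cv2.putText(im,str(oy+k//7),(0,k+4),0,.35,(0,0,255)); cv2.line(im,(25,k),(30,k),(0,0,255))
cv2.imwrite("pics/ca.png",a);cv2.imwrite("pics/cb.png",b)
E
```

```text
(no output)
```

View pics/ca.png

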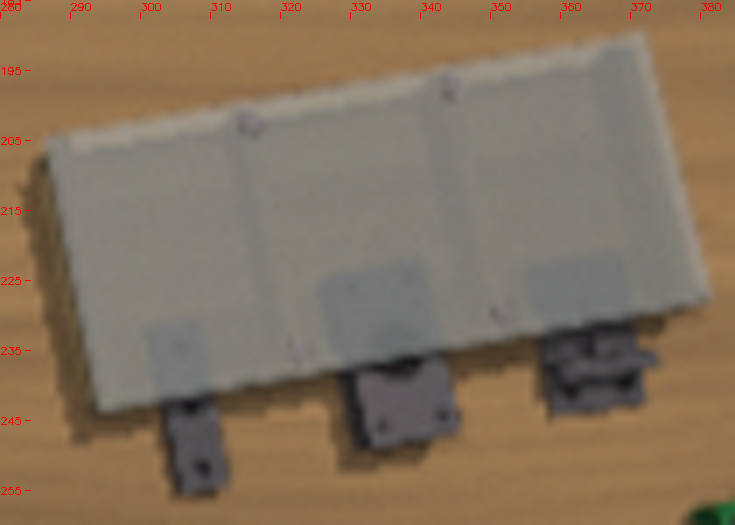

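View pics/cb.png

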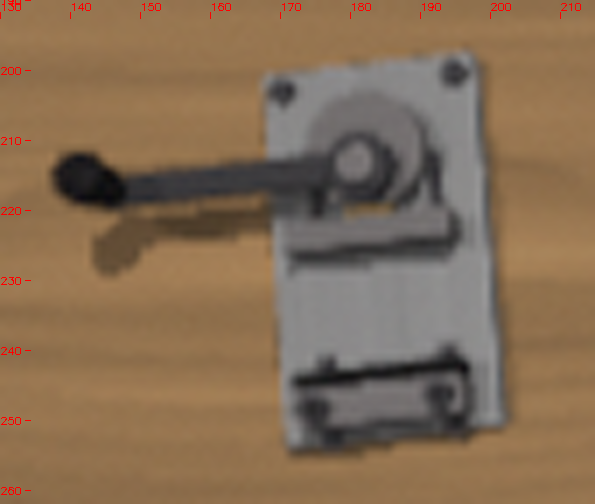

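The crop confirms it. The middle bay holds a wide plain block with a bore at the window edge and two corner holes, near-end corners at about (332.9,249.1) and (345.2,246.5). The left bay holds the narrow bar and the right bay the bracket.

In the vise crop, the fixed jaw's facing runs (171.5,244)–(196.5,242), the moving jaw's face is at row 224–226, and the grip top is at about (142,215).

```bash
cat > m.py <<'E'
from h import *
import pickle
c=pickle.load(open("top0.pkl","rb")); s=pickle.load(open("scene0.pkl","rb"))
A=lambda p:((p[0]+.5)/7-.5+280,(p[1]+.5)/7-.5+185)
B=lambda p:((p[0]+.5)/7-.5+130,(p[1]+.5)/7-.5+190)
def show(n,pts,f,z):
    P=np.array([onz(c,f(p),z) for p in pts]); print(n,(P[:,:2]*1e3).round(1).tolist()); 
    d=np.linalg.norm(np.diff(np.vstack([P,P[:1]]),axis=0),axis=1)*1e3
    v=np.diff(np.vstack([P,P[:1]]),axis=0); print("   sides",d.round(1),"dirs",np.degrees(np.arctan2(v[:,1],v[:,0])).round(1),"ctr",(P[:,:2].mean(0)*1e3).round(1)); return P
if __name__=="__main__":
    show("rack",[(50,137),(640,33),(708,298),(100,410)],A,.046)
    show("hous",[(354,370),(372,450),(458,432),(438,354)],A,.035)
    show("bed",[(265,75),(476,52),(507,427),(290,452)],B,.014)
    show("fjaw",[(292,378),(468,360)],B,.040)
    show("mjaw",[(290,250),(458,232)],B,.040)
    show("grip",[(82,174)],B,.084); show("gripbot",[(122,185)],B,.045);show("boss",[(357,160)],B,.055)
E
python3 m.py
```

```text
rack [[580.0, -94.7], [614.3, -311.9], [516.8, -327.0], [481.6, -108.4]]
   sides [219.9  98.7 221.4  99.3] dirs [ -81.  -171.2   99.1    7.9] ctr [ 548.2 -210.5]
hous [[494.9, -201.4], [466.4, -205.9], [472.1, -237.0], [500.0, -232.0]]
   sides [28.8 31.6 28.3 31. ] dirs [-171.1  -79.6   10.2   99.5] ctr [ 483.3 -219.1]
bed [[602.9, 215.4], [610.1, 136.3], [470.3, 122.8], [462.9, 201.4]]
   sides [ 79.4 140.5  78.9 140.7] dirs [ -84.8 -174.5   95.3    5.7] ctr [536.6 169. ]
fjaw [[487.3, 195.4], [492.4, 133.1]]
   sides [62.5 62.5] dirs [-85.3  94.7] ctr [489.9 164.3]
mjaw [[533.0, 197.6], [538.3, 137.5]]
   sides [60.4 60.4] dirs [-85.  95.] ctr [535.7 167.6]
grip [[554.6, 259.4]]
   sides [0.] dirs [0.] ctr [554.6 259.4]
gripbot [[557.0, 257.5]]
   sides [0.] dirs [0.] ctr [557.  257.5]
boss [[562.7, 171.3]]
   sides [0.] dirs [0.] ctr [562.7 171.3]
```

```bash
cat > to.py <<'E'
import sys; from h import *
from scipy.spatial.transform import Rotation as R
def to(x,y,z,yaw):
    o=readout.get_obs(); r=R.from_quat(o["tool_rot"]); d=np.array([x,y,z])-np.array(o["eef_pos"])*1e3
    m=r.as_matrix(); y0=np.degrees(np.arctan2(m[1,0],m[0,0]))
    print("now",(np.array(o["eef_pos"])*1e3).round(1),"yaw",y0.round(2),"shift",r.inv().apply(d).round(1),"spin",round((y0-yaw+180)%360-180,2),"j6",round(o["joint_pos"][5],2),"t",o["clock"],"F",np.round(o["ft_force"],2),"w",round(o["grip_width"],4))
if __name__=="__main__": to(*map(float,sys.argv[1:]))
E
python3 to.py 482 -219.4 110 9
```

```text
now [ 223.9 -446.5  230.5] yaw 26.63 shift [332.5 -87.  120.7] spin 17.63 j6 1.57 t 0.1 F [ 0.06  0.38 -0.03] w 0.0855
```

Request:
{"op": "jog_arm", "data": {"motion": [{"x":60,"y":-16,"z":22,"spin":6,"fingers":-0.18},{"x":120,"y":-32,"z":44,"spin":12,"fingers":-0.18},{"x":180,"y":-48,"z":66,"spin":17.6,"fingers":-0.18},{"x":235,"y":-62,"z":88,"spin":17.6,"fingers":-0.18},{"x":290,"y":-76,"z":110,"spin":17.6,"fingers":-0.18},{"x":332.5,"y":-87,"z":120.7,"spin":17.6,"fingers":-0.18},{"x":332.5,"y":-87,"z":120.7,"spin":17.6,"fingers":-0.18},{"x":332.5,"y":-87,"z":120.7,"spin":17.6,"fingers":-0.18}]}}

```text
clock: 1.1
eef_pos: [0.4818, -0.22, 0.1102]
tool_rot: [0.997, 0.079, -0.001, -0.0]
ft_force: [0.6, -0.0, 0.2]
grip_width: 0.0505
grasp_force: 0.0
```

```bash
python3 to.py 482 -219.4 14 9; python3 - <<'E'
from h import *
c=camera("scene"); save(c,"s1.png",(100,90,300,290),3)
E
```

```text
now [ 481.8 -220.   110.2] yaw 9.07 shift [ 0.4 -0.5 96.2] spin 0.07 j6 2.56 t 1.1 F [ 0.63 -0.04  0.16] w 0.0505
```

View pics/s1.png

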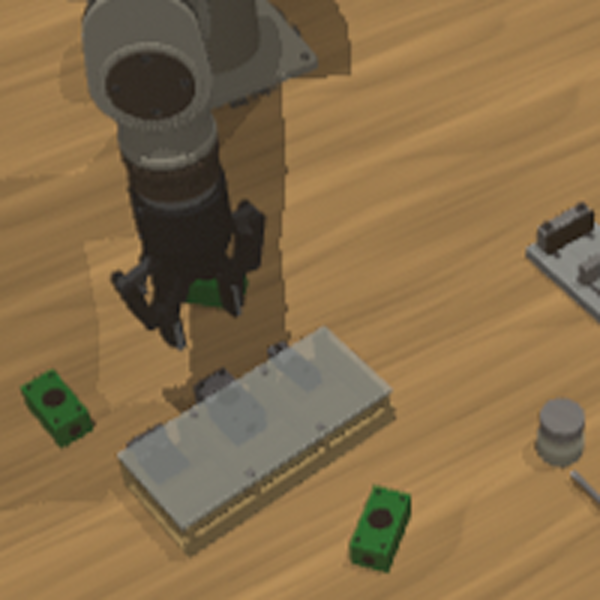

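The gripper hangs in line over the housing (crop (215,385)), with the fingers on either side of it. The rack and other parts are untouched, so I'll descend.

Request:
{"op": "jog_arm", "data": {"motion": [{"x":0.4,"y":-0.5,"z":40,"fingers":-0.18},{"x":0.4,"y":-0.5,"z":70,"fingers":-0.18},{"x":0.4,"y":-0.5,"z":90,"fingers":-0.18},{"x":0.4,"y":-0.5,"z":101,"fingers":-0.18},{"x":0.4,"y":-0.5,"z":101,"fingers":-0.18}]}}

```text
validation failed for argument at $.mo...
```

Request:
{"op": "jog_arm", "data": {"motion": [{"fingers":0.1},{"fingers":0.3},{"fingers":0.4},{"fingers":0.5},{"fingers":0.5},{"fingers":0.5}]}}

```text
validation failed for argument at $.mo...
```

Request:
{"op": "jog_arm", "data": {"motion": [{"x":0.4,"y":-0.5,"z":40,"spin":0,"fingers":-0.18},{"x":0.4,"y":-0.5,"z":70,"spin":0,"fingers":-0.18},{"x":0.4,"y":-0.5,"z":90,"spin":0,"fingers":-0.18},{"x":0.4,"y":-0.5,"z":101,"spin":0,"fingers":-0.18},{"x":0.4,"y":-0.5,"z":101,"spin":0,"fingers":-0.18}]}}

```text
clock: 1.78
eef_pos: [0.4819, -0.2203, 0.0095]
tool_rot: [0.997, 0.078, -0.0, -0.0]
ft_force: [-0.1, 0.1, 0.6]
grip_width: 0.0503
grasp_force: 0.0
```

Request:
{"op": "jog_arm", "data": {"motion": [{"x":0,"y":0,"z":0,"spin":0,"fingers":0.1},{"x":0,"y":0,"z":0,"spin":0,"fingers":0.25},{"x":0,"y":0,"z":0,"spin":0,"fingers":0.4},{"x":0,"y":0,"z":0,"spin":0,"fingers":0.5},{"x":0,"y":0,"z":0,"spin":0,"fingers":0.5},{"x":0,"y":0,"z":0,"spin":0,"fingers":0.5}]}}

```text
clock: 2.52
eef_pos: [0.4834, -0.2202, 0.011]
tool_rot: [0.997, 0.079, 0.001, 0.001]
ft_force: [-2.2, -1.1, 7.2]
grip_width: 0.0328
grasp_force: 60.1
```

Request:
{"op": "jog_arm", "data": {"motion": [{"x":0,"y":0,"z":-2,"spin":0,"fingers":0.5},{"x":-10,"y":0,"z":-2,"spin":0,"fingers":0.5},{"x":-20,"y":0,"z":-2,"spin":0,"fingers":0.5},{"x":-32,"y":0,"z":-2,"spin":0,"fingers":0.5},{"x":-44,"y":0,"z":-2,"spin":0,"fingers":0.5},{"x":-48,"y":0,"z":-30,"spin":0,"fingers":0.5},{"x":-48,"y":0,"z":-80,"spin":0,"fingers":0.5},{"x":-48,"y":0,"z":-80,"spin":0,"fingers":0.5}]}}

```text
clock: 3.52
eef_pos: [0.4376, -0.2289, 0.0934]
tool_rot: [0.997, 0.078, 0.004, 0.002]
ft_force: [0.0, 0.0, -2.1]
grip_width: 0.0332
grasp_force: 59.5
```

```bash
python3 to.py 430 20 90 95.3; python3 - <<'E'
from h import *
c=camera("top"); save(c,"t2.png",(230,150,400,320),3.4)
E
```

```text
now [ 437.6 -228.9   93.4] yaw 9.0 shift [  31.4 -247.     2.4] spin -86.3 j6 2.5 t 3.525 F [ 0.02  0.04 -2.12] w 0.0332
```

View pics/t2.png

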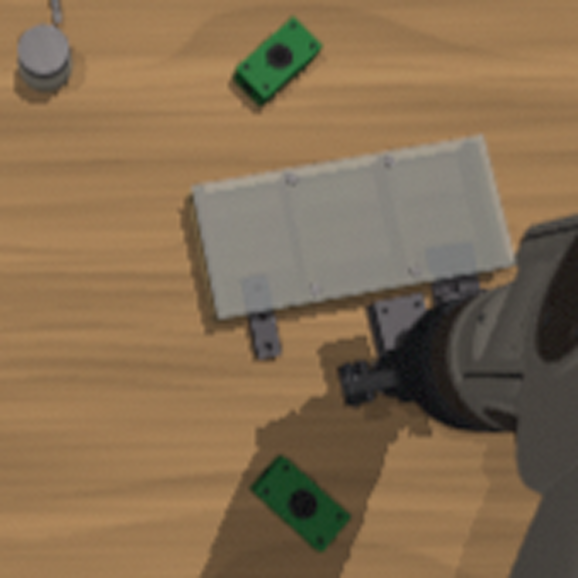

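The housing is out of the bay, held at about (397,325) in the crop, and its neighbours haven't moved. Next I'll carry it to the clear bench at about (430, 20), turning it lengthwise to the vise's y on the way.

Request:
{"op": "jog_arm", "data": {"motion": [{"x":4,"y":-30,"z":0,"spin":-10,"fingers":0.5},{"x":8,"y":-60,"z":0,"spin":-20,"fingers":0.5},{"x":12,"y":-90,"z":0,"spin":-30,"fingers":0.5},{"x":16,"y":-120,"z":0,"spin":-40,"fingers":0.5},{"x":20,"y":-150,"z":0,"spin":-50,"fingers":0.5},{"x":24,"y":-180,"z":0,"spin":-60,"fingers":0.5},{"x":28,"y":-210,"z":0,"spin":-70,"fingers":0.5},{"x":30,"y":-230,"z":0,"spin":-80,"fingers":0.5}]}}

```text
clock: 4.58
eef_pos: [0.4271, 0.0058, 0.0881]
tool_rot: [0.711, 0.703, -0.001, -0.001]
ft_force: [0.0, -0.0, -0.3]
grip_width: 0.033
grasp_force: 59.4
```

```bash
python3 to.py 431.5 3 8 95.3
```

```text
now [427.1   5.8  88.1] yaw 89.41 shift [-2.7  4.7 80.1] spin -5.89 j6 1.59 t 4.575 F [ 0.04 -0.02 -0.3 ] w 0.033
```

Request:
{"op": "jog_arm", "data": {"motion": [{"x":-2.7,"y":4.7,"z":30,"spin":-5.9,"fingers":0.5},{"x":-2.7,"y":4.7,"z":55,"spin":-5.9,"fingers":0.5},{"x":-2.7,"y":4.7,"z":68,"spin":-5.9,"fingers":0.5},{"x":-2.7,"y":4.7,"z":72,"spin":-5.9,"fingers":0.5},{"x":-2.7,"y":4.7,"z":76,"spin":-5.9,"fingers":0.5},{"x":-2.7,"y":4.7,"z":76,"spin":-5.9,"fingers":0.5}]}}

```text
clock: 5.32
eef_pos: [0.4338, 0.0019, 0.0139]
tool_rot: [0.676, 0.737, 0.0, 0.0]
ft_force: [-0.0, -0.2, -0.0]
grip_width: 0.0328
grasp_force: 59.5
```

```bash
python3 to.py 431.5 3 6 95.3
```

```text
now [433.8   1.9  13.9] yaw 94.92 shift [ 1.3 -2.2  7.9] spin -0.38 j6 1.49 t 5.325 F [-0.04 -0.21 -0.02] w 0.0328
```

Request:
{"op": "jog_arm", "data": {"motion": [{"x":0,"y":0,"z":3,"spin":0,"fingers":0.5},{"x":0,"y":0,"z":5,"spin":0,"fingers":0.5},{"x":0,"y":0,"z":6,"spin":0,"fingers":0.5},{"x":0,"y":0,"z":6,"spin":0,"fingers":0.5}]}}

```text
clock: 5.82
eef_pos: [0.4334, 0.002, 0.0076]
tool_rot: [0.676, 0.737, -0.0, -0.0]
ft_force: [-0.4, 0.5, -0.4]
grip_width: 0.0331
grasp_force: 59.5
```

Request:
{"op": "jog_arm", "data": {"motion": [{"x":0,"y":0,"z":1,"spin":0,"fingers":0.5},{"x":0,"y":0,"z":2,"spin":0,"fingers":0.5},{"x":0,"y":0,"z":2,"spin":0,"fingers":0.5}]}}

```text
clock: 6.2
eef_pos: [0.4335, 0.0019, 0.006]
tool_rot: [0.676, 0.737, 0.0, 0.0]
ft_force: [-0.7, 0.4, 4.8]
grip_width: 0.0331
grasp_force: 60.2
```

Request:
{"op": "jog_arm", "data": {"motion": [{"x":0,"y":0,"z":1,"spin":0,"fingers":0.1},{"x":0,"y":0,"z":1,"spin":0,"fingers":-0.3},{"x":0,"y":0,"z":1,"spin":0,"fingers":-0.3},{"x":0,"y":0,"z":1,"spin":0,"fingers":-0.3},{"x":0,"y":0,"z":-40,"spin":0,"fingers":-0.3},{"x":0,"y":0,"z":-90,"spin":0,"fingers":-0.6},{"x":0,"y":60,"z":-110,"spin":-10,"fingers":-0.95},{"x":0,"y":100,"z":-110,"spin":-20,"fingers":-0.95}]}}

```text
clock: 7.2
eef_pos: [0.537, 0.0107, 0.1188]
tool_rot: [0.535, 0.845, 0.002, 0.003]
ft_force: [-0.1, 0.1, -0.4]
grip_width: 0.0832
grasp_force: 0.0
```

```bash
python3 to.py 431.5 20 40 185.3; python3 - <<'E'
from h import *
import pickle
c=camera("top"); save(c,"t3.png",(110,140,310,300),3); pickle.dump(c,open("t3.pkl","wb"))
b=camera("scene"); pickle.dump(b,open("s3.pkl","wb"))
for cc in (c,b): print(proj(cc,[[.432,.02,.015]]))
E
```

```text
now [537.   10.7 118.8] yaw 115.26 shift [ 53.7 -92.   78. ] spin -70.04 j6 1.15 t 7.2 F [-0.11  0.09 -0.43] w 0.0832
[[242.53783773 265.03834388]]
[[237.90460814 177.92739166]]
```

View pics/t3.png

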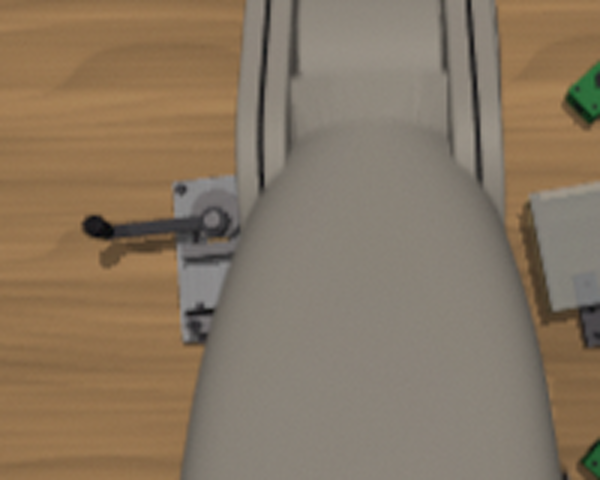

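The arm hides the housing in this view, so I'll swing it aside while finishing the spin.

Request:
{"op": "jog_arm", "data": {"motion": [{"x":-25,"y":-30,"z":-10,"spin":-10,"fingers":-0.95},{"x":-50,"y":-60,"z":-20,"spin":-20,"fingers":-0.95},{"x":-75,"y":-90,"z":-20,"spin":-30,"fingers":-0.95},{"x":-100,"y":-125,"z":-20,"spin":-40,"fingers":-0.95},{"x":-125,"y":-160,"z":-20,"spin":-50,"fingers":-0.95},{"x":-145,"y":-187,"z":-20,"spin":-60,"fingers":-0.95},{"x":-145,"y":-187,"z":-20,"spin":-70,"fingers":-0.95},{"x":-145,"y":-187,"z":-20,"spin":-70,"fingers":-0.95}]}}

```text
clock: 8.3
eef_pos: [0.4234, -0.1997, 0.1352]
tool_rot: [-0.041, 0.999, 0.0, -0.001]
ft_force: [0.1, -0.5, -0.3]
grip_width: 0.0833
grasp_force: 0.0
```

```bash
python3 to.py 431.5 20 40 185.3; cat > meas.py <<'E'
from h import *
import pickle
c=camera("top"); pickle.dump(c,open("t4.pkl","wb"))
x0,y0,x1,y1=205,235,285,295
im=c["pixels"][y0:y1,x0:x1]; hsv=cv2.cvtColor(im,cv2.COLOR_RGB2HSV)
save(c,"t4.png",(x0-45,y0-45,x1+15,y1),5)
m=((hsv[...,1]<70)&(hsv[...,2]>40)).astype(np.uint8)
cs=max(cv2.findContours(m,0,1)[0],key=cv2.contourArea)
r=cv2.boxPoints(cv2.minAreaRect(cs)); print(r+[x0,y0],cv2.contourArea(cs))
P=np.array([onz(c,p+[x0,y0],.03)[:2]*1e3 for p in r]); print(P.round(1),P.mean(0).round(1))
for k in range(4):
    v=P[(k+1)%4]-P[k]; print(np.linalg.norm(v).round(1),np.degrees(np.arctan2(v[1],v[0])).round(1))
E
python3 meas.py
```

```text
now [ 423.4 -199.7  135.2] yaw -175.3 shift [-26.2 218.3  95.3] spin -0.6 j6 -0.52 t 8.3 F [ 0.15 -0.5  -0.28] w 0.0833
[[229.40000725 259.20000267]
 [255.00000381 256.00000191]
 [256.73846436 269.90769196]
 [231.1384697  273.10769653]] 324.0
[[446.6  52. ]
 [453.1 -11.9]
 [419.1 -15.5]
 [412.7  47.9]] [432.9  18.1]
64.2 -84.2
34.2 -173.9
63.6 95.8
34.1 7.0
```

View pics/t4.png

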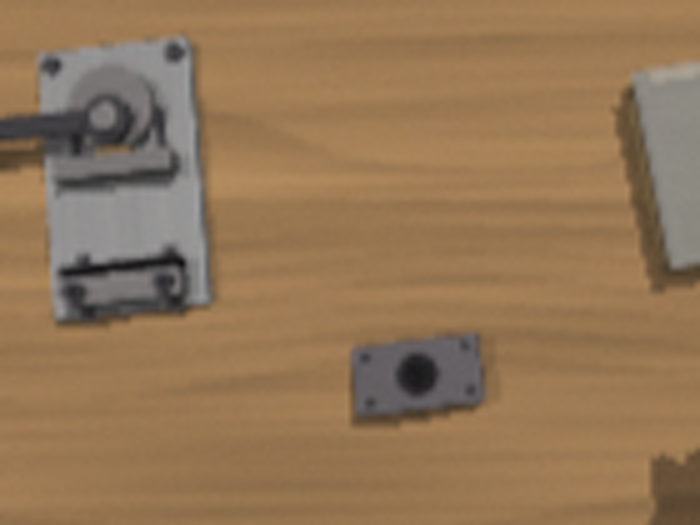

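The housing stands upright on the bench with its bore and holes up, at (432.9, 18.1) mm and yaw 95.6°. Its measured size is 64 x 34 mm, which matches. Next I'll regrip it by its ends.

```bash
python3 to.py 432.9 18.4 0 185.5
```

```text
now [ 423.8 -199.5  135.3] yaw -175.29 shift [-27.1 216.3 135.4] spin -0.79 j6 -0.52 t 8.35 F [ 0.13  0.91 -0.09] w 0.0831
```

Request:
{"op": "jog_arm", "data": {"motion": [{"x":-7,"y":55,"z":20,"spin":-0.8,"fingers":-0.95},{"x":-14,"y":110,"z":40,"spin":-0.8,"fingers":-0.95},{"x":-21,"y":165,"z":60,"spin":-0.8,"fingers":-0.95},{"x":-27,"y":216,"z":65,"spin":-0.8,"fingers":-0.95},{"x":-27,"y":216,"z":65,"spin":-0.8,"fingers":-0.95},{"x":-27,"y":216,"z":65,"spin":-0.8,"fingers":-0.95}]}}

```text
clock: 9.1
eef_pos: [0.4328, 0.018, 0.0706]
tool_rot: [-0.05, 0.999, -0.0, -0.0]
ft_force: [0.1, 0.4, 0.7]
grip_width: 0.0829
grasp_force: 0.0
```

```bash
python3 to.py 432.9 18.4 0 185.5
```

```text
now [432.8  18.   70.6] yaw -174.27 shift [-0.2  0.4 70.6] spin 0.23 j6 -0.06 t 9.1 F [0.14 0.35 0.74] w 0.0829
```

Request:
{"op": "jog_arm", "data": {"motion": [{"x":0,"y":0.4,"z":35,"spin":0.2,"fingers":-0.95},{"x":0,"y":0.4,"z":58,"spin":0.2,"fingers":-0.95},{"x":0,"y":0.4,"z":68,"spin":0.2,"fingers":-0.95},{"x":0,"y":0.4,"z":70,"spin":0.2,"fingers":-0.95},{"x":0,"y":0.4,"z":70,"spin":0.2,"fingers":-0.7},{"x":0,"y":0.4,"z":70,"spin":0.2,"fingers":-0.6},{"x":0,"y":0.4,"z":70,"spin":0.2,"fingers":-0.4},{"x":0,"y":0.4,"z":70,"spin":0.2,"fingers":-0.3}]}}

```text
clock: 10.1
eef_pos: [0.4339, 0.0182, 0.0017]
tool_rot: [-0.048, 0.999, -0.0, 0.001]
ft_force: [-1.4, -1.1, 5.9]
grip_width: 0.063
grasp_force: 66.1
```

Request:
{"op": "jog_arm", "data": {"motion": [{"x":0,"y":0,"z":0,"spin":0,"fingers":-0.2},{"x":0,"y":0,"z":0,"spin":0,"fingers":-0.2}]}}

```text
clock: 10.35
eef_pos: [0.4339, 0.0182, 0.0017]
tool_rot: [-0.048, 0.999, -0.0, 0.001]
ft_force: [-0.3, -0.4, 6.3]
grip_width: 0.0627
grasp_force: 66.1
```

```bash
python3 to.py 432.9 18.4 0 185.5
```

```text
now [433.9  18.2   1.7] yaw -174.47 shift [1.  0.3 1.7] spin 0.03 j6 -0.05 t 10.35 F [-0.28 -0.39  6.32] w 0.0627
```

Request:
{"op": "jog_arm", "data": {"motion": [{"x":0,"y":0,"z":-30,"spin":0,"fingers":-0.2},{"x":0,"y":0,"z":-60,"spin":0,"fingers":-0.2},{"x":0,"y":0,"z":-85,"spin":0,"fingers":-0.2},{"x":-31,"y":46,"z":-85,"spin":0,"fingers":-0.2},{"x":-62,"y":92,"z":-85,"spin":0,"fingers":-0.2},{"x":-94,"y":140,"z":-85,"spin":0,"fingers":-0.2},{"x":-94,"y":140,"z":-85,"spin":0,"fingers":-0.2},{"x":-94,"y":140,"z":-85,"spin":0,"fingers":-0.2}]}}

```text
clock: 11.35
eef_pos: [0.5122, 0.1665, 0.0853]
tool_rot: [-0.049, 0.999, -0.0, -0.001]
ft_force: [0.2, -0.0, -0.9]
grip_width: 0.0628
grasp_force: 65.8
```

```bash
python3 to.py 514.5 166.8 17 185.4
```

```text
now [512.2 166.5  85.3] yaw -174.42 shift [-2.4  0.1 68.3] spin 0.18 j6 0.22 t 11.35 F [ 0.16 -0.   -0.95] w 0.0628
```

Request:
{"op": "jog_arm", "data": {"motion": [{"x":-2.4,"y":0,"z":20,"spin":0.2,"fingers":-0.2},{"x":-2.4,"y":0,"z":36,"spin":0.2,"fingers":-0.2},{"x":-2.4,"y":0,"z":44,"spin":0.2,"fingers":-0.2},{"x":-2.4,"y":0,"z":50,"spin":0.2,"fingers":-0.2},{"x":-2.4,"y":0,"z":50,"spin":0.2,"fingers":-0.2}]}}

```text
clock: 11.98
eef_pos: [0.5151, 0.1666, 0.0354]
tool_rot: [-0.046, 0.999, -0.0, -0.0]
ft_force: [-0.4, 0.4, -0.0]
grip_width: 0.0628
grasp_force: 65.8
```

```bash
python3 to.py 514.5 166.8 17 185.4; python3 - <<'E'
from h import *
c=camera("scene"); p=proj(c,[[.5145,.167,.04]])[0].astype(int); print(p); save(c,"s5.png",(p[0]-45,p[1]-45,p[0]+55,p[1]+45),7)
E
```

```text
now [515.1 166.6  35.4] yaw -174.68 shift [ 0.6  0.3 18.4] spin -0.08 j6 0.22 t 11.975 F [-0.43  0.42 -0.03] w 0.0628
[294 170]
```

View pics/s5.png

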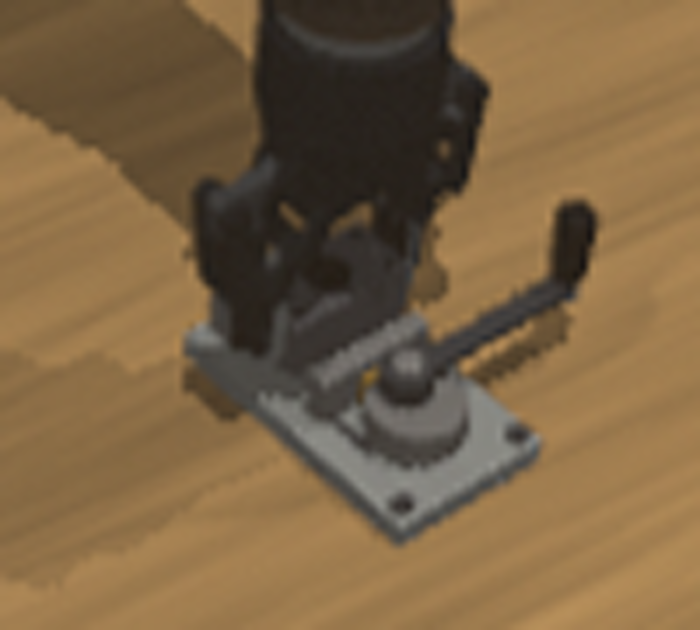

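The housing is already 6 mm below the jaw tops, between the jaws (crop (340,290)), and there is no contact force. I'll lower it to the bed.

Request:
{"op": "jog_arm", "data": {"motion": [{"x":0,"y":0,"z":8,"spin":0,"fingers":-0.2},{"x":0,"y":0,"z":14,"spin":0,"fingers":-0.2},{"x":0,"y":0,"z":17,"spin":0,"fingers":-0.2},{"x":0,"y":0,"z":18,"spin":0,"fingers":-0.2},{"x":0,"y":0,"z":18,"spin":0,"fingers":-0.2}]}}

```text
clock: 12.65
eef_pos: [0.5154, 0.1668, 0.0176]
tool_rot: [-0.047, 0.999, -0.0, -0.0]
ft_force: [-0.6, -0.1, 0.1]
grip_width: 0.063
grasp_force: 65.8
```

Request:
{"op": "jog_arm", "data": {"motion": [{"x":0,"y":0,"z":1,"spin":0,"fingers":-0.2},{"x":0,"y":0,"z":2,"spin":0,"fingers":-0.2},{"x":0,"y":0,"z":2.5,"spin":0,"fingers":-0.2},{"x":0,"y":0,"z":2.5,"spin":0,"fingers":-0.2}]}}

```text
clock: 13.15
eef_pos: [0.5155, 0.1668, 0.0158]
tool_rot: [-0.046, 0.999, 0.0, 0.0]
ft_force: [-1.9, -1.2, 5.7]
grip_width: 0.0626
grasp_force: 66.5
```

Request:
{"op": "jog_arm", "data": {"motion": [{"x":0,"y":0,"z":1,"spin":0,"fingers":-0.6},{"x":0,"y":0,"z":1,"spin":0,"fingers":-0.75},{"x":0,"y":0,"z":1,"spin":0,"fingers":-0.8},{"x":0,"y":0,"z":1,"spin":0,"fingers":-0.8},{"x":0,"y":0,"z":-20,"spin":0,"fingers":-0.8},{"x":0,"y":0,"z":-60,"spin":0,"fingers":-0.8},{"x":0,"y":0,"z":-110,"spin":0,"fingers":-0.6},{"x":0,"y":0,"z":-130,"spin":0,"fingers":-0.2}]}}

```text
clock: 14.15
eef_pos: [0.5171, 0.1673, 0.1485]
tool_rot: [-0.047, 0.999, 0.001, 0.003]
ft_force: [0.0, 0.8, -0.7]
grip_width: 0.0523
grasp_force: 0.0
```

```bash
python3 to.py 555 260 110 95
```

```text
now [517.1 167.3 148.5] yaw -174.67 shift [-46.1  88.7  38.8] spin 90.33 j6 0.22 t 14.15 F [ 0.    0.84 -0.67] w 0.0523
```

Request:
{"op": "jog_arm", "data": {"motion": [{"x":-16,"y":30,"z":0,"spin":-10,"fingers":-0.2},{"x":-32,"y":60,"z":0,"spin":-20,"fingers":-0.2},{"x":-46,"y":88.7,"z":0,"spin":-30,"fingers":-0.2},{"x":-46,"y":88.7,"z":20,"spin":-38.7,"fingers":-0.2},{"x":-46,"y":88.7,"z":38,"spin":-38.7,"fingers":-0.2},{"x":-46,"y":88.7,"z":38,"spin":-38.7,"fingers":-0.2}]}}

```text
clock: 14.9
eef_pos: [0.5515, 0.2588, 0.1052]
tool_rot: [-0.375, 0.927, -0.0, -0.002]
ft_force: [0.5, 0.0, 0.7]
grip_width: 0.0516
grasp_force: 0.0
```

```bash
python3 to.py 555 260 53 224
```

```text
now [551.5 258.8 105.2] yaw -135.96 shift [-3.5 -1.7 52.2] spin 0.04 j6 -0.33 t 14.9 F [0.48 0.01 0.69] w 0.0516
```

Request:
{"op": "jog_arm", "data": {"motion": [{"x":-3.5,"y":-1.7,"z":10,"spin":0,"fingers":-0.2},{"x":-3.5,"y":-1.7,"z":30,"spin":0,"fingers":-0.2},{"x":-3.5,"y":-1.7,"z":45,"spin":0,"fingers":-0.2},{"x":-3.5,"y":-1.7,"z":52,"spin":0,"fingers":-0.2},{"x":-3.5,"y":-1.7,"z":52,"spin":0,"fingers":-0.2}]}}

```text
clock: 15.52
eef_pos: [0.5564, 0.2605, 0.0547]
tool_rot: [-0.375, 0.927, -0.0, -0.0]
ft_force: [0.7, 0.0, 0.0]
grip_width: 0.0512
grasp_force: 0.0
```

Request:
{"op": "jog_arm", "data": {"motion": [{"x":0,"y":0,"z":0,"spin":0,"fingers":0.1},{"x":0,"y":0,"z":0,"spin":0,"fingers":0.3},{"x":0,"y":0,"z":0,"spin":0,"fingers":0.4},{"x":0,"y":0,"z":0,"spin":0,"fingers":0.46},{"x":0,"y":0,"z":0,"spin":0,"fingers":0.46}]}}

```text
clock: 16.15
eef_pos: [0.5562, 0.2621, 0.0559]
tool_rot: [-0.375, 0.927, 0.001, 0.0]
ft_force: [-2.3, 4.6, 3.6]
grip_width: 0.0231
grasp_force: 2.6
```

```bash
python3 to.py 555 260 53 224
```

```text
now [556.2 262.1  55.9] yaw -135.9 shift [ 2.3 -0.7  2.9] spin 0.1 j6 -0.33 t 16.15 F [-2.29  4.57  3.56] w 0.0231
```

Request:
{"op": "jog_arm", "data": {"motion": [{"x":0,"y":2,"z":0,"spin":0,"fingers":0.46},{"x":0,"y":2.7,"z":0,"spin":0,"fingers":0.5},{"x":0,"y":2.7,"z":0,"spin":0,"fingers":0.55},{"x":0,"y":2.7,"z":0,"spin":0,"fingers":0.6},{"x":0,"y":2.7,"z":0,"spin":0,"fingers":0.6}]}}

```text
clock: 16.77
eef_pos: [0.5542, 0.2633, 0.0552]
tool_rot: [-0.375, 0.927, 0.001, -0.0]
ft_force: [-3.9, 4.4, 2.2]
grip_width: 0.0174
grasp_force: 20.1
```

```bash
python3 to.py 555 260 53 224; python3 -c "
import numpy as np
from h import readout
p=np.array(readout.get_obs()['eef_pos'])*1e3-[562,171.4,0];print(np.hypot(*p[:2]),95.4-np.degrees(np.arctan2(p[1],p[0])))"
```

```text
now [554.2 263.3  55.2] yaw -135.94 shift [ 1.7 -2.9  2.2] spin 0.06 j6 -0.33 t 16.775 F [-3.86  4.37  2.22] w 0.0174
92.2342556127958 0.5371361493317153
```

```bash
cat > arc.py <<'E'
import sys; import numpy as np
# dir angle (deg) of lever at lever angle a: 95.8-deg(a)
def rows(a,b,n,R=91.,yaw=224.):
    f=lambda t:R*np.array([np.cos(np.radians(95.8)-t),np.sin(np.radians(95.8)-t)])
    y=np.radians(yaw); T=np.array([[np.cos(y),np.sin(y)],[np.sin(y),-np.cos(y)]])
    for t in np.linspace(a,b,n+1)[1:]: print(round(t,3),(T@(f(t)-f(a))).round(1))
rows(float(sys.argv[1]),float(sys.argv[2]),int(sys.argv[3]))
E
python3 arc.py 0 0.48 8; python3 arc.py 0.48 0.96 8; python3 arc.py .96 1.36 8
```

```text
0.06 [-4.2 -3.5]
0.12 [-8.2 -7.3]
0.18 [-11.9 -11.2]
0.24 [-15.4 -15.4]
0.3 [-18.6 -19.8]
0.36 [-21.6 -24.4]
0.42 [-24.3 -29.2]
0.48 [-26.7 -34.1]
0.54 [-2.1 -5. ]
0.6 [ -3.9 -10.2]
0.66 [ -5.4 -15.5]
0.72 [ -6.5 -20.8]
0.78 [ -7.4 -26.2]
0.84 [ -7.9 -31.6]
0.9 [ -8.1 -37.1]
0.96 [ -7.9 -42.5]
1.01 [ 0.4 -4.5]
1.06 [ 1. -9.]
1.11 [  1.8 -13.5]
1.16 [  2.8 -17.9]
1.21 [  4.1 -22.3]
1.26 [  5.6 -26.6]
1.31 [  7.3 -30.8]
1.36 [  9.2 -35. ]
```

Request:
{"op": "jog_arm", "data": {"motion": [{"x":-4.2,"y":-3.5,"z":0,"spin":0,"fingers":0.7},{"x":-8.2,"y":-7.3,"z":0,"spin":0,"fingers":0.7},{"x":-11.9,"y":-11.2,"z":0,"spin":0,"fingers":0.7},{"x":-15.4,"y":-15.4,"z":0,"spin":0,"fingers":0.7},{"x":-18.6,"y":-19.8,"z":0,"spin":0,"fingers":0.7},{"x":-21.6,"y":-24.4,"z":0,"spin":0,"fingers":0.7},{"x":-24.3,"y":-29.2,"z":0,"spin":0,"fingers":0.7},{"x":-26.7,"y":-34.1,"z":0,"spin":0,"fingers":0.7}]}}

```text
clock: 17.77
eef_pos: [0.596, 0.2602, 0.0553]
tool_rot: [-0.376, 0.927, 0.004, -0.0]
ft_force: [-7.5, 10.5, 3.7]
grip_width: 0.0161
grasp_force: 58.7
```

Request:
{"op": "jog_arm", "data": {"motion": [{"x":-2.1,"y":-5.0,"z":0,"spin":0,"fingers":0.7},{"x":-3.9,"y":-10.2,"z":0,"spin":0,"fingers":0.7},{"x":-5.4,"y":-15.5,"z":0,"spin":0,"fingers":0.7},{"x":-6.5,"y":-20.8,"z":0,"spin":0,"fingers":0.7},{"x":-7.4,"y":-26.2,"z":0,"spin":0,"fingers":0.7},{"x":-7.9,"y":-31.6,"z":0,"spin":0,"fingers":0.7},{"x":-8.1,"y":-37.1,"z":0,"spin":0,"fingers":0.7},{"x":-7.9,"y":-42.5,"z":0,"spin":0,"fingers":0.7}]}}

```text
clock: 18.77
eef_pos: [0.6323, 0.2356, 0.0554]
tool_rot: [-0.375, 0.927, 0.004, 0.001]
ft_force: [-2.2, 11.1, -0.0]
grip_width: 0.0163
grasp_force: 59.0
```

Request:
{"op": "jog_arm", "data": {"motion": [{"x":0.4,"y":-4.5,"z":0,"spin":0,"fingers":0.7},{"x":1.0,"y":-9.0,"z":0,"spin":0,"fingers":0.7},{"x":1.8,"y":-13.5,"z":0,"spin":0,"fingers":0.7},{"x":2.8,"y":-17.9,"z":0,"spin":0,"fingers":0.7},{"x":4.1,"y":-22.3,"z":0,"spin":0,"fingers":0.7},{"x":5.6,"y":-26.6,"z":0,"spin":0,"fingers":0.7},{"x":7.3,"y":-30.8,"z":0,"spin":0,"fingers":0.7},{"x":7.3,"y":-30.8,"z":0,"spin":0,"fingers":0.7}]}}

```text
clock: 19.77
eef_pos: [0.6488, 0.2067, 0.0554]
tool_rot: [-0.375, 0.927, 0.002, 0.001]
ft_force: [-2.1, 8.6, 2.6]
grip_width: 0.0161
grasp_force: 59.3
```

```bash
cat > ang.py <<'E'
import numpy as np; from scipy.optimize import least_squares; from h import readout
pts=np.array([[554.2,263.3],[596,260.2],[632.3,235.6],[648.8,206.7]])
s=least_squares(lambda q:np.hypot(*(pts-q).T)-90,[562,171]); C=s.x
def ang(p): d=np.array(p)-C; return np.radians(95.4)-np.arctan2(d[1],d[0])
def state():
    o=readout.get_obs(); p=np.array(o["eef_pos"][:2])*1e3; a=ang(p); th=np.radians(95.4)-a
    F=np.array(o["ft_force"][:2]); return o["clock"],a.round(4),np.hypot(*(p-C)).round(2),"Ft",(-F@[np.sin(th),-np.cos(th)]).round(2),"Fr",(F@[np.cos(th),np.sin(th)]).round(2)
if __name__=="__main__": print(C.round(1),s.fun.round(2),[ang(p).round(3) for p in pts]); print(*state())
E
python3 ang.py; python3 arc.py 1.31 1.43 4; python3 arc.py 1.31 1.47 4
```

```text
[565.4 174.8] [-0.75  0.75  0.42 -0.71] [np.float64(-0.032), np.float64(0.438), np.float64(0.927), np.float64(1.299)]
19.775 1.2989 89.26 Ft 8.73 Fr 1.13
1.34 [ 1.1 -2.5]
1.37 [ 2.3 -4.9]
1.4 [ 3.6 -7.4]
1.43 [ 4.9 -9.8]
1.35 [ 1.5 -3.3]
1.39 [ 3.1 -6.6]
1.43 [ 4.9 -9.8]
1.47 [  6.8 -12.9]
```

Request:
{"op": "jog_arm", "data": {"motion": [{"x":1.5,"y":-3.3,"z":0,"spin":0,"fingers":0.7},{"x":3.1,"y":-6.6,"z":0,"spin":0,"fingers":0.7},{"x":3.1,"y":-6.6,"z":0,"spin":0,"fingers":0.7},{"x":3.1,"y":-6.6,"z":0,"spin":0,"fingers":0.7}]}}

```text
clock: 20.27
eef_pos: [0.6505, 0.2004, 0.0554]
tool_rot: [-0.375, 0.927, 0.003, 0.0]
ft_force: [-4.4, 9.1, 3.1]
grip_width: 0.0162
grasp_force: 60.1
```

```bash
python3 ang.py|tail -1; python3 arc.py 1.39 1.45 2; python3 arc.py 1.45 1.51 2;  python3 arc.py 1.51 1.57 2; python3 arc.py 1.57 1.63 2;python3 arc.py 1.63 1.69 2;python3 arc.py 1.69 1.75 2;python3 arc.py 1.75 1.81 2;python3 arc.py 1.81 1.87 2;python3 arc.py 1.87 1.93 2;python3 arc.py 1.93 1.99 2
```

```text
20.275 1.3723 88.89 Ft 9.96 Fr -1.55
1.42 [ 1.3 -2.4]
1.45 [ 2.7 -4.7]
1.48 [ 1.5 -2.3]
1.51 [ 3.  -4.6]
1.54 [ 1.6 -2.2]
1.57 [ 3.2 -4.4]
1.6 [ 1.7 -2.1]
1.63 [ 3.5 -4.2]
1.66 [ 1.8 -2. ]
1.69 [ 3.7 -4. ]
1.72 [ 2.  -1.9]
1.75 [ 4.  -3.7]
1.78 [ 2.1 -1.8]
1.81 [ 4.2 -3.5]
1.84 [ 2.2 -1.7]
1.87 [ 4.4 -3.2]
1.9 [ 2.3 -1.5]
1.93 [ 4.6 -3. ]
1.96 [ 2.4 -1.4]
1.99 [ 4.8 -2.7]
```

Request:
{"op": "jog_arm", "data": {"motion": [{"x":1.3,"y":-2.4,"z":0,"spin":0,"fingers":0.7},{"x":2.7,"y":-4.7,"z":0,"spin":0,"fingers":0.7},{"x":2.7,"y":-4.7,"z":0,"spin":0,"fingers":0.7},{"x":2.7,"y":-4.7,"z":0,"spin":0,"fingers":0.7}]}}

```text
clock: 20.78
eef_pos: [0.6518, 0.1951, 0.0553]
tool_rot: [-0.375, 0.927, 0.003, 0.0]
ft_force: [-3.7, 8.4, 2.9]
grip_width: 0.0163
grasp_force: 60.8
```

```bash
python3 ang.py|tail -1; python3 - <<'E'
from h import *
for n in("top","scene"):
    c=camera(n); save(c,n+"6.png")
    p=proj(c,[[.5135,.167,.044]])[0].astype(int); save(c,n+"6c.png",(p[0]-35,p[1]-35,p[0]+45,p[1]+35),5)
a=cv2.imread("pics/top6c.png");b=cv2.imread("pics/scene6c.png"); cv2.imwrite("pics/both6.png",np.hstack([a,b]))
E
```

```text
20.775 1.4337 88.7 Ft 9.05 Fr -1.71
```

View pics/both6.png

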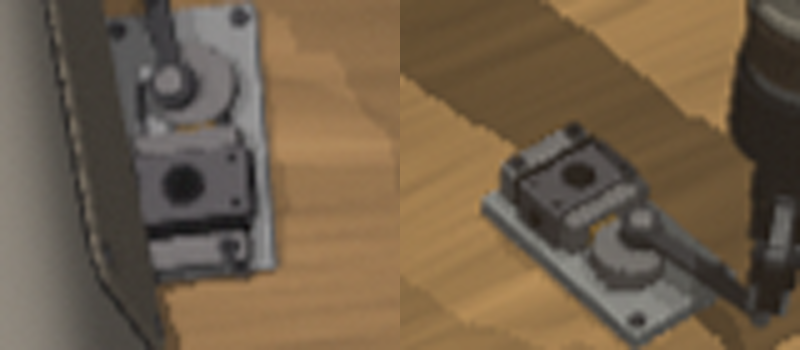

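The housing sits flat between the jaws with holes up, bore at crop (183,185). The moving jaw is close to it, and a dark band still shows at the fixed jaw. I'll go on in small steps, watching the tangential force and the bore's position.

```bash
cat > trk.py <<'E'
from h import *
from ang import state
print(*state())
c=camera("top"); p=proj(c,[[.5135,.167,.044]])[0].astype(int)
u,v=p[0]-35+183/5,p[1]-35+185/5
g=cv2.cvtColor(c["pixels"],cv2.COLOR_RGB2GRAY).astype(float); Y,X=np.mgrid[0:384,0:512]
for _ in range(8):
    k=np.hypot(X-u,Y-v)<5.6; w=np.clip(70-g,0,None)*k
    u,v=(w*X).sum()/w.sum(),(w*Y).sum()/w.sum()
print("bore",round(u,2),round(v,2),(onz(c,(u,v),.044)[:2]*1e3).round(2))
x=int(round(u)); print("col",g[int(v)-14:int(v)+16,x+6].astype(int), int(v)-14)
E
python3 trk.py
```

```text
20.875 1.4337 88.7 Ft 10.32 Fr -1.33
bore 183.25 233.49 [511.32 165.54]
col [116  97  78 107 118 117 120 110  95  92  93  93  92  93  92  93  92  92
  92  92  77  44  28  29  61 104 120 119 119 116] 219
```

Request:
{"op": "jog_arm", "data": {"motion": [{"x":1.5,"y":-2.3,"z":0,"spin":0,"fingers":0.7},{"x":3.0,"y":-4.6,"z":0,"spin":0,"fingers":0.7},{"x":3.0,"y":-4.6,"z":0,"spin":0,"fingers":0.7},{"x":3.0,"y":-4.6,"z":0,"spin":0,"fingers":0.7}]}}

```text
clock: 21.42
eef_pos: [0.653, 0.1902, 0.0554]
tool_rot: [-0.375, 0.927, 0.003, 0.001]
ft_force: [-3.2, 9.3, 2.9]
grip_width: 0.0164
grasp_force: 61.0
```

```bash
python3 trk.py
```

```text
21.425 1.4909 88.98 Ft 9.68 Fr -1.54
bore 183.3 233.66 [510.89 165.41]
col [117 102  86 109 121 115 119 106  86  92  92  92  92  92  93  92  92  91
  92  91  84  59  29  27  61 102 120 118 117 117] 219
```

Request:
{"op": "jog_arm", "data": {"motion": [{"x":1.6,"y":-2.2,"z":0,"spin":0,"fingers":0.7},{"x":3.2,"y":-4.4,"z":0,"spin":0,"fingers":0.7},{"x":3.2,"y":-4.4,"z":0,"spin":0,"fingers":0.7},{"x":3.2,"y":-4.4,"z":0,"spin":0,"fingers":0.7}]}}

```text
clock: 21.98
eef_pos: [0.6537, 0.1845, 0.0554]
tool_rot: [-0.375, 0.927, 0.003, 0.0]
ft_force: [-3.2, 9.5, 3.7]
grip_width: 0.0165
grasp_force: 61.0
```

```bash
python3 trk.py
```

```text
21.975 1.5546 88.78 Ft 9.8 Fr -2.14
bore 183.1 233.9 [510.32 165.89]
col [114 105  87  91 109 116 116 101  84  91  91  91  92  92  93  92  93  91
  92  93  92  73  30  28  60 102 120 118 116 114] 219
```

Request:
{"op": "jog_arm", "data": {"motion": [{"x":1.7,"y":-2.1,"z":0,"spin":0,"fingers":0.7},{"x":3.5,"y":-4.2,"z":0,"spin":0,"fingers":0.7},{"x":3.5,"y":-4.2,"z":0,"spin":0,"fingers":0.7},{"x":3.5,"y":-4.2,"z":0,"spin":0,"fingers":0.7}]}}

```text
clock: 22.52
eef_pos: [0.6539, 0.1775, 0.0553]
tool_rot: [-0.375, 0.927, 0.002, -0.0]
ft_force: [-4.4, 5.0, 3.8]
grip_width: 0.0162
grasp_force: 60.6
```

```bash
python3 trk.py
```

```text
22.525 1.6343 88.49 Ft 5.17 Fr -4.27
bore 183.28 233.96 [510.15 165.43]
col [116 105  83  79 101 115 115 100  84  90  92  93  93  91  92  92  91  90
  90  91  94  76  27  30  62 102 121 118 116 114] 219
```

```bash
cat > lev.py <<'E'
from h import *
import sys
def lev(im,c,show=False):
    g=cv2.cvtColor(im,cv2.COLOR_BGR2GRAY).astype(int); P=[]
    for v in range(178,208):
        r=g[v,165:200]; 
        if show: print(v,r)
        w=np.clip(85-r,0,None)
        if w.sum()>100: 
            u=165+(w*np.arange(len(w))).sum()/w.sum(); P.append(onz(c,(u,v),.042)[:2]*1e3)
    return np.array(P)
c=camera("top"); cv2.imwrite("pics/top_now.png",c["pixels"][:,:,::-1])
s=len(sys.argv)>1
a=cv2.imread("pics/top6.png"); b=cv2.imread("pics/top_now.png")
for im in(a,b):
    print(cv2.cvtColor(im,cv2.COLOR_BGR2GRAY)[176:212:4,166:198])
E
python3 lev.py
```

```text
[[ 20  41  29  22  19  18  21  18  17  17  37  47  53 107 136 128 122 100
   92  91 132 142 142 136 127 126 123 125 125 124 123 124]
 [ 21  20  34  44  33  19  16  17  17  14  20  53  76  82  83  83  83  77
   74  70  67  66  89  95 107 112 114 111 112 113 111 112]
 [ 90  65  64 100  91  86  83  53  34  30  35  32  65  65  64  63  65  64
   63  63  64  84 104 106 105 107 106 105 105 106 105 105]
 [ 86  86  84  87  87  85  84  78  49  33  32  31  37  64  70  71 108 116
  117 116 115 116 115 115 117 115 115 115 115 116 115 113]
 [ 61  79  85  83  81  83  83  84  66  41  33  30  35  41  63 103 113 113
  112 112 112 112 112 113 112 112 111 111 111 112 111 110]
 [ 61  75  81  82  82  82  83  82  72  57  45  40  41  59  52 101 111 112
  112 112 112 111 110 111 110 111 111 110 110 111 101 107]
 [ 60  61  81  77  77  81  81  80  70  69  55  58  64  64  64  82 115 124
  122 125 136 140 143 143 145 144 128  84  67  65  73 116]
 [ 60  61  61  62  50  62  85  90  89  89  89  55  58  65  66  55 102 119
  119 121 121 137 143 143 145 144 143 141 142 144 144 147]
 [ 60  60  60  73  87  88  89  89  8
[... 595 characters left out ...]
4 114 113 113 114 114 112 114 112]
 [ 78  50  98  75  61  60  58  62  60  59  55  57  75  51  33  31  36  34
   61  67  64 102 109 110 110 111 110 110 110 109 110 111]
 [ 80  72  49  86  71  62  58  59  60  60  61  61  75  50  32  38  39  33
   60  67  66  65 103 109 109 109 110 109 109 109 105 107]
 [ 84  79  60  75  82  63  60  60  61  60  58  60  62  50  43  38  51  44
   65  70  92 116 123 137 142 142 127  84  65  64  73 116]
 [ 87  82  80  49  85  80  63  60  59  61  60  60  61  52  43  42  42  35
   62 113 121 122 123 138 142 142 141 140 141 142 142 145]
 [ 89  84  79  75  62  95  70  59  59  61  60  59  60  59  52  39  59  46
   91  98 112 116 116 118 121 113 117 131 139 142 143 146]]
```

```bash
python3 - <<'E'
from h import *
import pickle
a=cv2.cvtColor(pickle.load(open("t4.pkl","rb"))["pixels"],cv2.COLOR_RGB2GRAY).astype(int)
b=cv2.cvtColor(cv2.imread("pics/top_now.png"),cv2.COLOR_BGR2GRAY).astype(int)
print(range(219,249))
for x in (182,184,186,188,190,192):
    print(x,a[232:249,x],b[232:249,x])
c=camera("top")
for v in (240,241,242,243): print(v,(onz(c,(188,v),.04)[:2]*1e3).round(1),(onz(c,(188,v),.044)[:2]*1e3).round(1))
E
```

```text
range(219, 249)
182 [148 147 149 149 149 149 148 149 150 127  75  28  92 125 122 120 118] [59 59 60 59 61 59 60 61 59 60 60 61 59 61 61 59 60]
184 [146 145 145 145 145 146 146 145 146 123  68  27  90 124 122 120 117] [49 50 57 60 61 59 59 61 59 60 59 59 62 59 60 61 60]
186 [144 145 145 145 146 146 145 145 146 118  47  32  97 127 121 120 121] [32 30 33 36 40 68 86 84 72 48 47 49 61 67 61 60 58]
188 [147 147 147 146 146 146 145 146 145 113  30  41  96 122 121 118 118] [ 89  84  85  85  90  93  91  93  78  34  24  41  91 119 117 112 108]
190 [148 149 149 148 149 148 149 150 136  91  28  66 100 104  96 108 115] [ 92  92  91  91  91  91  93  92  72  29  24  64  98 101  93 106 112]
192 [152 152 151 150 150 149 142 127 103  57  26  71  85  53  46  57  64] [91 92 92 92 93 93 92 88 69 29 28 70 81 50 43 55 65]
240 [495.3 154.1] [494.9 153.4]
241 [492.9 154.1] [492.5 153.3]
242 [490.4 154. ] [490.  153.3]
243 [487.9 154. ] [487.6 153.2]
```

```bash
cat >> trk.py <<'E'
G=c["pixels"].mean(2); q=[]
for x in range(186,192):
    s=G[228:243,x]; h0=np.median(s[3:9]); d=np.clip((h0-s)/(h0-26),0,1); q.append(d[9:].sum()-1)  # rows 237..242
print("dark above row242:",np.round(q,2))
E
python3 trk.py
```

```text
22.675 1.6342 88.52 Ft 4.84 Fr -3.4
bore 183.27 233.97 [510.14 165.48]
col [116 106  83  79 101 115 115 103  85  91  92  91  92  91  90  92  90  91
  91  91  93  75  27  28  61 102 119 118 116 115] 219
dark above row242: [-1.    0.46  0.98  1.22  1.24  1.16]
```

Request:
{"op": "jog_arm", "data": {"motion": [{"x":1.8,"y":-2.0,"z":0,"spin":0,"fingers":0.7},{"x":3.7,"y":-4.0,"z":0,"spin":0,"fingers":0.7}]}}

```text
clock: 22.98
eef_pos: [0.6539, 0.1738, 0.0553]
tool_rot: [-0.375, 0.927, 0.003, 0.0]
ft_force: [-3.4, 12.3, 3.6]
grip_width: 0.0162
grasp_force: 60.6
```

```bash
python3 trk.py
```

```text
22.975 1.6756 88.46 Ft 12.29 Fr -3.57
bore 183.5 233.86 [510.39 164.91]
col [117 108  83  75 100 115 115 106  93  93  92  92  90  91  91  92  91  91
  87  87  89  73  40  42  51  71  76  65  60  60] 219
dark above row242: [-0.93 -0.1   1.08  0.96  1.2   1.25]
```

```bash
cat > sc.py <<'E'
from h import *
def bore(im,c):
    g=im.astype(float).mean(2); u,v=proj(c,[[.5112,.1655,.044]])[0]; Y,X=np.mgrid[0:384,0:512]
    for _ in range(12):
        k=((X-u)/6)**2+((Y-v)/4.5)**2<1; w=np.clip(68-g,0,None)*k; u,v=(w*X).sum()/w.sum(),(w*Y).sum()/w.sum()
    return u,v
if __name__=="__main__":
    c=camera("scene"); a=cv2.imread("pics/scene6.png"); b=c["pixels"][:,:,::-1].copy()
    for im in(a,b): p=bore(im,c); print(np.round(p,2),(onz(c,p,.044)[:2]*1e3).round(2))
    p=np.round(p).astype(int)
    print(a[p[1]-5:p[1]+5,p[0]-8:p[0]+9].mean(2).astype(int)); print(b[p[1]-5:p[1]+5,p[0]-8:p[0]+9].mean(2).astype(int))
    t=cv2.phaseCorrelate(*[cv2.cvtColor(i[p[1]-9:p[1]+7,p[0]-12:p[0]+10],cv2.COLOR_BGR2GRAY).astype(np.float32) for i in(a,b)]); print(t)
E
python3 sc.py
```

```text
[294.27 167.58] [507.99 168.72]
[295.12 166.69] [506.29 172.98]
[[109 111 113 117  94  81  57  38  44  69  78  46  47  58  70  79  81]
 [113 117 120  91  53  35  47  69  75  83  85  74  56  54  59  68  80]
 [123  97  81  48  47  79  79  84  85  85  83  84  77  59  56  56  67]
 [ 84  56  39  72  77  76  66  63  63  75  83  84  84  78  60  55  54]
 [ 35  44  69  86  74  50  40  38  38  49  59  81  84  84  78  60  42]
 [ 69  73  83  85  55  36  37  36  36  35  37  78  83  83  85  78  56]
 [ 83  84  84  84  59  37  36  39  36  34  32  70  82  83  84  89  63]
 [ 82  83  83  85  69  46  35  35  36  33  47  75  84  83  72  67  71]
 [ 83  83  83  83  80  75  63  52  48  69  76  84  82  64  69 102 104]
 [ 83  84  83  84  84  83  82  77  76  85  88  69  63  95 101 115 111]]
[[101  78  74  76  63  56  45  40  50  58  51  45  56  58  69  80  81]
 [115 109  83  63  40  38  48  53  57  58  55  55  56  56  59  69  79]
 [123  98  60  52  74  76  63  60  58  58  59  57  57  57  56  57  69]
 [ 82  57  73  77  75  67  48  44  45  53  57  58  58  57  58  49  49]
 [ 56  69  86  79  51  40  36  32  32  39  47  56  58  59  58  49  41]
 [ 78  83  84  74  44  36  39  38  32  33  38  56  57  57  57  56  54]
 [ 84  84  83  81  46  35  37  37  38  31  39  55  58  58  60  52  51]
 [ 83  83  83  85  65  45  33  34  33  47  52  57  58  54  51  55  64]
 [ 83  83  83  83  80  75  74  73  71  77  78  62  50  55  66  69  73]
 [ 83  83  83  84  84  84  84  85  86  86  69  51  64  68  74  74  73]]
((-0.10079756216107327, 0.12993836321059504), 0.7735313884913921)
```

```bash
sed -i 's/68-g/47-g/' sc.py; sed -i 's/70-g/48-g/' trk.py; python3 sc.py | head -2; python3 trk.py | sed -n 1,2p; python3 - <<'E'
from h import *
c=camera("top"); g0=cv2.cvtColor(cv2.imread("pics/top6.png"),6); g1=cv2.cvtColor(cv2.imread("pics/top_now.png"),6); g2=cv2.cvtColor(c["pixels"],7)
Y,X=np.mgrid[0:384,0:512]
for g in(g0,g1,g2):
    g=g.astype(float);u,v=183.3,233.6
    for _ in range(8):
        k=np.hypot(X-u,Y-v)<5.6; w=np.clip(48-g,0,None)*k; u,v=(w*X).sum()/w.sum(),(w*Y).sum()/w.sum()
    print(u.round(2),v.round(2),(onz(c,(u,v),.044)[:2]*1e3).round(2))
print(g2[228:242,176:192])
E
```

```text
[294.56 167.7 ] [508.84 169.13]
[294.26 167.33] [507.15 169.28]
23.125 1.6779 88.45 Ft 8.97 Fr -3.85
bore nan nan [nan nan]
183.26 233.46 [511.4  165.52]
185.61 233.46 [511.28 159.68]
nan nan [nan nan]
[[60 61 84 68 59 58 59 60 59 59 74 88 93 94 94 93]
 [70 67 96 73 60 60 59 60 61 60 60 84 91 90 91 91]
 [75 60 88 71 58 58 60 60 60 59 60 81 91 91 91 92]
 [74 47 75 69 62 60 60 60 58 60 59 76 88 90 91 92]
 [77 49 84 79 63 61 61 60 58 60 60 71 88 91 90 93]
 [77 53 75 80 67 58 59 59 61 58 60 69 87 91 91 92]
 [79 60 62 84 69 59 59 61 59 60 59 64 84 89 90 92]
 [78 70 59 89 70 57 58 61 60 60 59 60 85 92 91 91]
 [79 74 46 89 71 59 59 61 60 60 61 59 82 89 91 91]
 [79 75 44 95 79 62 57 59 60 59 60 59 73 87 92 91]
 [79 75 48 94 84 63 59 61 61 60 59 60 73 88 91 92]
 [81 77 55 67 79 65 60 59 59 61 59 61 71 89 94 93]
 [82 77 56 46 85 71 59 58 60 59 60 59 65 73 75 72]
 [80 79 67 49 94 75 60 59 59 60 59 61 60 42 29 28]]trk.py:9: RuntimeWarning: invalid value encountered in scalar divide
  u,v=(w*X).sum()/w.sum(),(w*Y).sum()/w.sum()
Traceback (most recent call last):
  File "trk.py", line 11, in <module>
    x=int(round(u)); print("col",g[int(v)-14:int(v)+16,x+6].astype(int), int(v)-14)
          ~~~~~^^^
ValueError: cannot convert float NaN to integer
<stdin>:7: RuntimeWarning: invalid value encountered in scalar divide
```

The arm's own shadow and body were spoiling the bore tracking in the top view. I'll let go of the lever and clear the view to measure the jaw gap properly.

Request:
{"op": "jog_arm", "data": {"motion": [{"x":0,"y":0,"z":0,"spin":0,"fingers":0.4},{"x":0,"y":0,"z":0,"spin":0,"fingers":0.3},{"x":0,"y":0,"z":0,"spin":0,"fingers":0.3},{"x":0,"y":0,"z":-50,"spin":0,"fingers":0.3},{"x":0,"y":55,"z":-60,"spin":0,"fingers":0.3},{"x":-5,"y":110,"z":-60,"spin":0,"fingers":0.3},{"x":-10,"y":165,"z":-60,"spin":0,"fingers":0.3},{"x":-15,"y":220,"z":-60,"spin":0,"fingers":0.3}]}}

```text
clock: 24.22
eef_pos: [0.5122, 0.3397, 0.1153]
tool_rot: [-0.374, 0.927, -0.0, 0.0]
ft_force: [-0.3, 1.2, 0.4]
grip_width: 0.0298
grasp_force: 0.0
```

Request:
{"op": "jog_arm", "data": {"motion": [{"x":-5,"y":50,"z":0,"spin":0,"fingers":0.3},{"x":-10,"y":100,"z":0,"spin":0,"fingers":0.3},{"x":-10,"y":100,"z":0,"spin":0,"fingers":0.3}]}}

```text
clock: 24.6
eef_pos: [0.4484, 0.4204, 0.1151]
tool_rot: [-0.377, 0.926, 0.0, 0.0]
ft_force: [-0.0, -0.7, -0.0]
grip_width: 0.0299
grasp_force: 0.0
```

```bash
cat > gap.py <<'E'
from h import *
from sc import bore
import pickle,sys
c=camera("top"); pickle.dump(c,open("g%s.pkl"%sys.argv[1],"wb")); s=camera("scene"); pickle.dump(s,open("gs%s.pkl"%sys.argv[1],"wb"))
p=bore(s["pixels"],s); print("scene bore",np.round(p,2),(onz(s,p,.044)[:2]*1e3).round(2))
a=cv2.cvtColor(pickle.load(open("t4.pkl","rb"))["pixels"],7).astype(int); b=cv2.cvtColor(c["pixels"],7).astype(int)
g=b.astype(float); Y,X=np.mgrid[0:384,0:512]; u,v=183.3,233.8
for _ in range(8):
    k=np.hypot(X-u,Y-v)<5.6; w=np.clip(70-g,0,None)*k; u,v=(w*X).sum()/w.sum(),(w*Y).sum()/w.sum()
print("top bore",u.round(2),v.round(2),(onz(c,(u,v),.044)[:2]*1e3).round(2))
for x in range(172,194,3): print(x,a[236:248,x],b[221:248,x])
# lever: dark arm centre per row
for r in range(176,210,4): print(r,b[r,168:196])
E
python3 gap.py 1
```

```text
scene bore [293.9  167.49] [507.11 167.97]
top bore 183.27 234.24 [509.45 165.44]
172 [145 145 145 146 146 146 136  98  51  85 108 100] [140 138 139 125 107 111 111 102  90  81  64  73  88  89  89  87  87  87
  89  91  91  82  60  49  80 103  94]
175 [145 146 146 148 136 110  88  59  27  79  94  58] [ 70  75  74  89 104 111 112  96  79  87  88  88  88  88  87  87  86  87
  85  82  85  68  24  24  75  89  56]
178 [146 146 147 146 142 134 105  31  35  93 123 120] [119 139 138 128 110 111 114 104  85  88  88  88  88  88  88  87  87  87
  90  88  77  45  25  32  88 117 112]
181 [148 148 147 148 148 138  97  30  66 107 122 120] [104  91 102 114 110 112 104  88  90  80  60  36  28  26  25  32  40  69
  87  90  74  29  27  64 101 115 115]
184 [145 146 146 145 146 123  68  27  90 124 122 120] [115 106 101 111 112 115  99  81  89  72  33  30  28  28  30  27  32  56
  81  87  69  27  24  85 117 116 114]
187 [143 143 145 145 145 114  37  40  95 124 121 120] [109 110 118 112 113 115 107  91  89  90  86  71  51  44  50  66  82  88
  90  74  46  30  36  90 118 114 115]
190 [149 148 149 150 136  91
[... 672 characters left out ...]
127 127 128 126 128 129 129 129 129  96  67  61  59  62  54  63
 118 127 117 112 111 111 111 122 125 126]
192 [124 125 125 123 125 123 125 124 125 124 124 125  85  60  62  65  48  71
 113 122 112 107 107 106 107 119 121 120]
196 [123 123 124 123 124 123 122 123 123 124 123 106  73  61  62  64  49  71
 114 118 110 107 109 108 107 117 120 121]
200 [128 117 116 125 125 126 129 134 140 140 140 104  69  62  61  61  51 108
 118 118 121 121 136 140 125  83  65  63]
204 [111  98  70  95 131 137 136 138 138 139 137  95  64  62  64  56  60 109
 120 119 120 127 136 138 137 137 139 139]
208 [137 139 138 139 140 138 137 138 138 138 135  93  64  62  63  51  74  92
 109 114 114 112 116 122 119 127 136 139]
```

```bash
cat > la.py <<'E'
from h import *
import pickle,sys
c=pickle.load(open(sys.argv[1],"rb")); g=cv2.cvtColor(c["pixels"],7).astype(float); P=[]
for r in range(184,206):
    s=g[r,172:192]; k=np.where(s<90)[0]; 
    l,h=k[0],k[-1]; l=l-(90-s[l])/(s[l-1]-s[l]) ; h=h+(90-s[h])/(s[h+1]-s[h])
    if h-l<7: P.append(onz(c,(172+(l+h)/2,r),.040)[:2]*1e3)
P=np.array(P); f=np.polyfit(P[:,0],P[:,1],1); th=np.degrees(np.arctan(f[0])); print(len(P),"dir",th,"angle",np.radians(95.4-th), "line y at x=562:",np.polyval(f,562), np.std(P[:,1]-np.polyval(f,P[:,0])))
E
python3 la.py g1.pkl; python3 to.py 653.9 173.8 115 224
```

```text
22 dir -0.8916391917598281 angle 1.6806061460386206 line y at x=562: 171.91320693712538 0.40360707611377
now [450.6 417.9 115.1] yaw -135.92 shift [ 2.380e+01 -3.168e+02  3.000e-01] spin 0.08 j6 -0.02 t 24.7 F [-0.24 -0.81  0.96] w 0.0299
```

Request:
{"op": "jog_arm", "data": {"motion": [{"x":4,"y":-50,"z":0,"spin":0,"fingers":0.3},{"x":8,"y":-100,"z":0,"spin":0,"fingers":0.3},{"x":12,"y":-155,"z":0,"spin":0,"fingers":0.3},{"x":16,"y":-210,"z":0,"spin":0,"fingers":0.3},{"x":20,"y":-265,"z":0,"spin":0,"fingers":0.3},{"x":25,"y":-320,"z":0,"spin":0,"fingers":0.3},{"x":25,"y":-320,"z":0,"spin":0,"fingers":0.3},{"x":25,"y":-320,"z":0,"spin":0,"fingers":0.3}]}}

```text
clock: 25.7
eef_pos: [0.6552, 0.1685, 0.1147]
tool_rot: [-0.373, 0.928, 0.0, -0.0]
ft_force: [-0.3, 0.8, 0.1]
grip_width: 0.0295
grasp_force: 0.0
```

```bash
python3 to.py 653.9 173.8 55.3 224
```

```text
now [655.2 168.5 114.7] yaw -136.14 shift [-2.8  4.7 59.4] spin -0.14 j6 -0.51 t 25.7 F [-0.3   0.8   0.07] w 0.0295
```

Request:
{"op": "jog_arm", "data": {"motion": [{"x":-2.8,"y":4.7,"z":5,"spin":0,"fingers":0.3},{"x":-2.8,"y":4.7,"z":5,"spin":0,"fingers":0.3},{"x":-2.8,"y":4.7,"z":35,"spin":0,"fingers":0.3},{"x":-2.8,"y":4.7,"z":59,"spin":0,"fingers":0.3},{"x":-2.8,"y":4.7,"z":59,"spin":0,"fingers":0.4},{"x":-2.8,"y":4.7,"z":59,"spin":0,"fingers":0.5},{"x":-2.8,"y":4.7,"z":59,"spin":0,"fingers":0.6},{"x":-2.8,"y":4.7,"z":59,"spin":0,"fingers":0.7}]}}

```text
clock: 26.7
eef_pos: [0.655, 0.1758, 0.0573]
tool_rot: [-0.375, 0.927, -0.0, 0.001]
ft_force: [3.8, -2.5, -1.9]
grip_width: 0.0162
grasp_force: 58.6
```

```bash
python3 ang.py|tail -1;
```

```text
26.7 1.6537 89.57 Ft -2.55 Fr 3.78
```

Request:
{"op": "jog_arm", "data": {"motion": [{"x":2.0,"y":-1.9,"z":0,"spin":0,"fingers":0.7},{"x":4.0,"y":-3.7,"z":0,"spin":0,"fingers":0.7},{"x":6.1,"y":-5.5,"z":0,"spin":0,"fingers":0.7},{"x":8.2,"y":-7.2,"z":0,"spin":0,"fingers":0.7}]}}

```text
clock: 27.2
eef_pos: [0.6542, 0.1687, 0.0574]
tool_rot: [-0.376, 0.927, 0.002, 0.003]
ft_force: [3.5, 4.5, -1.1]
grip_width: 0.016
grasp_force: 59.2
```

```bash
python3 ang.py|tail -1; python3 sc.py|sed -n 2p
```

```text
27.2 1.7332 89.03 Ft 4.77 Fr 3.22
[294.1  167.22] [506.52 169.14]
```

Request:
{"op": "jog_arm", "data": {"motion": [{"x":1.5,"y":-1.1,"z":0,"spin":0,"fingers":0.7},{"x":2.9,"y":-2.2,"z":0,"spin":0,"fingers":0.7}]}}

```text
clock: 27.5
eef_pos: [0.6539, 0.1655, 0.0574]
tool_rot: [-0.375, 0.927, 0.003, 0.003]
ft_force: [4.8, 9.4, -3.5]
grip_width: 0.0164
grasp_force: 59.3
```

```bash
python3 ang.py|tail -1; python3 sc.py|sed -n 2p
```

```text
27.5 1.7691 88.99 Ft 9.82 Fr 3.8
[293.94 167.13] [505.96 168.96]
```

Request:
{"op": "jog_arm", "data": {"motion": [{"x":1.5,"y":-1.1,"z":0,"spin":0,"fingers":0.7},{"x":2.9,"y":-2.1,"z":0,"spin":0,"fingers":0.7}]}}

```text
clock: 27.8
eef_pos: [0.6533, 0.1621, 0.0574]
tool_rot: [-0.376, 0.927, 0.003, 0.003]
ft_force: [6.2, 9.6, -2.4]
grip_width: 0.016
grasp_force: 59.4
```

```bash
python3 ang.py|tail -1; python3 sc.py|sed -n 2p
```

```text
27.8 1.8077 88.78 Ft 10.36 Fr 4.8
[293.86 167.17] [505.98 168.66]
```

Request:
{"op": "jog_arm", "data": {"motion": [{"x":1.5,"y":-1.0,"z":0,"spin":0,"fingers":0.7},{"x":3.0,"y":-1.9,"z":0,"spin":0,"fingers":0.7}]}}

```text
clock: 28.1
eef_pos: [0.6524, 0.1586, 0.0574]
tool_rot: [-0.376, 0.927, 0.003, 0.003]
ft_force: [4.8, 7.5, -1.8]
grip_width: 0.0157
grasp_force: 59.4
```

```bash
python3 ang.py|tail -1; python3 sc.py|sed -n 2p
```

```text
28.1 1.8481 88.49 Ft 8.25 Fr 3.4
[293.74 167.18] [505.8  168.34]
```

Request:
{"op": "jog_arm", "data": {"motion": [{"x":1.2,"y":-0.7,"z":0,"spin":0,"fingers":0.7},{"x":2.3,"y":-1.4,"z":0,"spin":0,"fingers":0.7}]}}

```text
clock: 28.4
eef_pos: [0.652, 0.1567, 0.0574]
tool_rot: [-0.376, 0.927, 0.003, 0.004]
ft_force: [6.0, 10.8, -4.5]
grip_width: 0.0162
grasp_force: 59.3
```

```bash
python3 ang.py|tail -1; python3 sc.py|sed -n 2p
```

```text
28.4 1.8709 88.45 Ft 11.83 Fr 3.65
[293.63 167.17] [505.61 168.07]
```

Request:
{"op": "jog_arm", "data": {"motion": [{"x":0,"y":0,"z":0,"spin":0,"fingers":0.4},{"x":0,"y":0,"z":0,"spin":0,"fingers":0.3},{"x":0,"y":0,"z":0,"spin":0,"fingers":0.3},{"x":0,"y":0,"z":-50,"spin":0,"fingers":0.3},{"x":0,"y":55,"z":-60,"spin":0,"fingers":0.3},{"x":-5,"y":110,"z":-60,"spin":0,"fingers":0.3},{"x":-10,"y":165,"z":-60,"spin":0,"fingers":0.3},{"x":-15,"y":220,"z":-60,"spin":0,"fingers":0.3}]}}

```text
clock: 29.45
eef_pos: [0.5069, 0.3211, 0.1165]
tool_rot: [-0.374, 0.927, 0.0, 0.0]
ft_force: [0.6, 0.5, 1.1]
grip_width: 0.0297
grasp_force: 0.0
```

Request:
{"op": "jog_arm", "data": {"motion": [{"x":-8,"y":55,"z":0,"spin":0,"fingers":0.3},{"x":-12,"y":110,"z":0,"spin":0,"fingers":0.3},{"x":-12,"y":110,"z":0,"spin":0,"fingers":0.3}]}}

```text
clock: 29.82
eef_pos: [0.4374, 0.4105, 0.1163]
tool_rot: [-0.378, 0.926, 0.0, -0.0]
ft_force: [1.1, -0.7, 0.3]
grip_width: 0.0297
grasp_force: 0.0
```

```bash
python3 gap.py 2 | head -10; python3 la.py g2.pkl
```

```text
scene bore [293.81 167.27] [506.22 168.3 ]
top bore 183.35 234.69 [508.34 165.22]
172 [145 145 145 146 146 146 136  98  51  85 108 100] [140 137 137 139 129 114 110 113 103  85  79  76  88  89  87  87  88  87
  90  91  89  89  78  57  59  87  97]
175 [145 146 146 148 136 110  88  59  27  79  94  58] [ 71  75  74  80 100 112 112 113 103  88  86  85  87  88  88  87  87  87
  86  82  83  71  36  26  71  82  57]
178 [146 146 147 146 142 134 105  31  35  93 123 120] [104 120 138 129 113 112 113  97  80  89  88  88  89  87  86  88  87  87
  89  88  89  71  24  30  87 117 113]
181 [148 148 147 148 148 138  97  30  66 107 122 120] [115  99  85 105 117 112 116 102  82  88  74  49  31  30  28  28  38  62
  83  88  85  63  24  46  91 115 113]Traceback (most recent call last):
  File "la.py", line 6, in <module>
    l,h=k[0],k[-1]; l=l-(90-s[l])/(s[l-1]-s[l]) ; h=h+(90-s[h])/(s[h+1]-s[h])
                                                                 ~^^^^^
IndexError: index 20 is out of bounds for axis 0 with size 20
```

```bash
sed -i 's/172:192/174:204/; s/172+/174+/' la.py; python3 la.py g1.pkl; sed -i 's/range(184,206)/range(188,199)/' la.py; python3 la.py g1.pkl; python3 la.py g2.pkl; python3 -c "
import pickle,cv2
g=cv2.cvtColor(pickle.load(open('g2.pkl','rb'))['pixels'],7)
for r in range(184,206,3): print(r,g[r,174:202])"
```

```text
19 dir -0.7769327016123433 angle 1.6786041401121405 line y at x=562: 171.77334356259522 0.4208845099880556
11 dir 1.438883957746668 angle 1.6399308437857842 line y at x=562: 169.6867026429709 0.3315931523727455
8 dir -14.19123717471895 angle 1.912727920032854 line y at x=562: 172.83259485997795 0.23211890071818433
184 [119 121 120 119 120 119 120 119 119 118 118 116  74  41  39  39  45  79
  97 112 106 102 102 102 102 102 101 100]
187 [126 126 126 126 128 127 127 127 128 126 126  87  61  61  62  58  55  76
  81 117 116 112 111 111 111 110 110 111]
190 [122 121 121 122 123 122 121 120 120 121  95  69  60  62  63  48  70  77
 111 113 106 104 105 105 114 118 117 118]
193 [124 124 123 125 124 126 125 126 124 117  79  60  62  64  49  69  78 116
 114 110 110 111 111 123 125 126 125 127]
196 [124 123 123 123 124 123 123 124 124  85  61  62  64  51  61  75 115 117
 111 107 106 109  99 116 120 120 119 119]
199 [124 128 135 134 134 132 121 124  88  63  62  62  59  57  66 110 121 120
 115  86  65  69 108 111  96 105 120 122]
202 [138 139 139 138 139 140 139 107  74  61  62  61  49  70 113 121 121 122
 125 115 106 108 133 144 104 106 122 125]
205 [138 137 139 138 137 142 133  84  62  61  62  53  66  67 111 121 121 121
 134 138 139 139 140 143  94 105 126 129]
```

```bash
python3 - <<'E'
from h import *
import pickle
for n in("g1","g2"):
    c=pickle.load(open(n+".pkl","rb")); g=cv2.cvtColor(c["pixels"],7).astype(float); P=[]
    for r in range(186,208):
        s=g[r,174:200]; k=np.where(s<90)[0][0]; P.append(onz(c,(174+k-(90-s[k])/(s[k-1]-s[k]),r),.043)[:2]*1e3)
    P=np.array(P); f=np.polyfit(P[:,0],P[:,1],1); print(n,np.radians(95.4)-np.arctan(f[0]),np.std(P[:,1]-np.polyval(f,P[:,0])))
E
```

```text
g1 1.644565301373905 0.5441236646287576
g2 1.8671176442309136 0.3434105274524388
```

The lever stands at about 1.87 rad. The housing has closed on the fixed jaw, and I estimate the squeeze at 10–20 N. I'll add one small nudge of about 0.05 rad to centre it in the 6–50 N band.

Request:
{"op": "jog_arm", "data": {"motion": [{"x":4,"y":-55,"z":0,"spin":0,"fingers":0.3},{"x":9,"y":-110,"z":0,"spin":0,"fingers":0.3},{"x":13,"y":-165,"z":0,"spin":0,"fingers":0.3},{"x":18,"y":-220,"z":0,"spin":0,"fingers":0.3},{"x":22,"y":-275,"z":0,"spin":0,"fingers":0.3},{"x":27,"y":-328,"z":0,"spin":0,"fingers":0.3},{"x":27,"y":-328,"z":0,"spin":0,"fingers":0.3},{"x":27,"y":-328,"z":0,"spin":0,"fingers":0.3}]}}

```text
clock: 30.92
eef_pos: [0.6488, 0.1512, 0.1158]
tool_rot: [-0.373, 0.928, 0.0, -0.0]
ft_force: [-0.4, 0.7, -0.5]
grip_width: 0.0297
grasp_force: 0.0
```

```bash
python3 to.py 652 156.7 57 224
```

```text
now [648.8 151.2 115.8] yaw -136.15 shift [-6.2  1.8 58.8] spin -0.15 j6 -0.54 t 30.925 F [-0.36  0.66 -0.5 ] w 0.0297
```

Request:
{"op": "jog_arm", "data": {"motion": [{"x":-6.2,"y":1.0,"z":5,"spin":0,"fingers":0.3},{"x":-6.2,"y":1.0,"z":5,"spin":0,"fingers":0.3},{"x":-6.2,"y":1.0,"z":35,"spin":0,"fingers":0.3},{"x":-6.2,"y":1.0,"z":59,"spin":0,"fingers":0.3},{"x":-6.2,"y":1.0,"z":59,"spin":0,"fingers":0.4},{"x":-6.2,"y":1.0,"z":59,"spin":0,"fingers":0.5},{"x":-6.2,"y":1.0,"z":59,"spin":0,"fingers":0.6},{"x":-6.2,"y":1.0,"z":59,"spin":0,"fingers":0.7}]}}

```text
clock: 31.92
eef_pos: [0.6537, 0.1586, 0.0585]
tool_rot: [-0.375, 0.927, -0.0, 0.001]
ft_force: [1.0, 0.0, 0.4]
grip_width: 0.0164
grasp_force: 58.6
```

```bash
python3 ang.py|tail -1
```

```text
31.925 1.8461 89.72 Ft 0.21 Fr 0.94
```

Request:
{"op": "jog_arm", "data": {"motion": [{"x":1.5,"y":-1.0,"z":0,"spin":0,"fingers":0.7},{"x":3.0,"y":-2.0,"z":0,"spin":0,"fingers":0.7},{"x":4.6,"y":-3.0,"z":0,"spin":0,"fingers":0.7}]}}

```text
clock: 32.3
eef_pos: [0.6531, 0.1561, 0.0586]
tool_rot: [-0.375, 0.927, 0.002, 0.003]
ft_force: [2.5, 8.9, 0.3]
grip_width: 0.0165
grasp_force: 58.5
```

```bash
python3 ang.py|tail -1
```

```text
32.3 1.875 89.66 Ft 9.22 Fr 0.6
```

Request:
{"op": "jog_arm", "data": {"motion": [{"x":1.2,"y":-0.7,"z":0,"spin":0,"fingers":0.7},{"x":2.4,"y":-1.4,"z":0,"spin":0,"fingers":0.7}]}}

```text
clock: 32.55
eef_pos: [0.6527, 0.1545, 0.0586]
tool_rot: [-0.375, 0.927, 0.003, 0.004]
ft_force: [4.3, 11.0, -1.7]
grip_width: 0.0162
grasp_force: 58.5
```

```bash
python3 ang.py|tail -1
```

```text
32.55 1.893 89.63 Ft 11.69 Fr 1.71
```

Request:
{"op": "jog_arm", "data": {"motion": [{"x":0,"y":0,"z":0,"spin":0,"fingers":0.4},{"x":0,"y":0,"z":0,"spin":0,"fingers":0.3},{"x":0,"y":0,"z":0,"spin":0,"fingers":0.3},{"x":0,"y":0,"z":-50,"spin":0,"fingers":0.3},{"x":0,"y":55,"z":-60,"spin":0,"fingers":0.3},{"x":-5,"y":110,"z":-60,"spin":0,"fingers":0.3},{"x":-10,"y":165,"z":-60,"spin":0,"fingers":0.3},{"x":-15,"y":220,"z":-60,"spin":0,"fingers":0.3}]}}

```text
clock: 33.55
eef_pos: [0.5074, 0.3195, 0.1173]
tool_rot: [-0.374, 0.927, -0.0, 0.0]
ft_force: [0.7, -0.1, -0.4]
grip_width: 0.0302
grasp_force: 0.0
```

Request:
{"op": "jog_arm", "data": {"motion": [{"x":-8,"y":55,"z":0,"spin":0,"fingers":0.3},{"x":-12,"y":110,"z":0,"spin":0,"fingers":0.3},{"x":-12,"y":110,"z":0,"spin":0,"fingers":0.3},{"x":-12,"y":110,"z":0,"spin":0,"fingers":0.3}]}}

```text
clock: 34.05
eef_pos: [0.4407, 0.4058, 0.1171]
tool_rot: [-0.375, 0.927, -0.0, -0.0]
ft_force: [0.2, 0.1, -0.2]
grip_width: 0.03
grasp_force: 0.0
```

```bash
python3 gap.py 3 | head -6; python3 - <<'E'
from h import *
import pickle
for n in("g1","g2","g3"):
    c=pickle.load(open(n+".pkl","rb")); g=cv2.cvtColor(c["pixels"],7).astype(float); P=[]
    for r in range(186,208):
        s=g[r,174:200]; k=np.where(s<90)[0][0]; P.append(onz(c,(174+k-(90-s[k])/(s[k-1]-s[k]),r),.043)[:2]*1e3)
    P=np.array(P); f=np.polyfit(P[:,0],P[:,1],1); print(n,np.radians(95.4)-np.arctan(f[0]),np.std(P[:,1]-np.polyval(f,P[:,0])))
# housing pose: top-surface edges
c=pickle.load(open("g3.pkl","rb")); print(proj(c,[[.508,.167,.044]]))
hs=cv2.cvtColor(c["pixels"],cv2.COLOR_RGB2GRAY); print(hs[229,160:202],hs[238,160:202])
E
```

```text
scene bore [293.77 167.21] [505.95 168.34]
top bore 183.37 234.84 [507.95 165.16]
172 [145 145 145 146 146 146 136  98  51  85 108 100] [140 140 138 137 127 111 111 111  98  83  79  71  83  87  88  87  88  88
  88  91  89  92  83  58  59  89  96]
175 [145 146 146 148 136 110  88  59  27  79  94  58] [ 71  75  76  91 109 112 111 114 104  88  84  85  88  87  88  88  86  87
  86  84  84  74  41  24  70  83  54]
g1 1.644565301373905 0.5441236646287576
g2 1.8671176442309136 0.3434105274524388
g3 1.9127744520814396 0.29637637511654374
[[182.63034886 234.83955229]]
[135 134 136 136 136 136 137 137 137 140 112  99  98 101 109 104 102  93
  84  79  79  82  82  95  92  90  91  90  89  89  88  91  76  50  75  89
  58  67 117 129  92 108] [122 122 123 121 122 122 122 122 122 107 130 104  88  86  88  87  87  87
  88  88  79  54  37  34  32  47  71  87  88  88  90  91  91  59  54  84
  83  52  75 118 121  94]
```

```bash
python3 -c "
from workcell import bot
print(bot.job_done())"
```

```text
the job is handed in; nothing more can be done
None
```

I handed the job in: the housing is flat and centred in the vise with its holes up, and let go. The cam lever is at about 1.91 rad, where I estimate a nip of roughly 27 N from camera and lever-angle measurements, not from a direct force reading; the result of the judging was not shown.

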